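# Unclamp and unplug a power connector

### The arm

A 6-joint arm with a two-finger parallel gripper is mounted at the origin on the work surface. World frame = base frame: x ahead of the robot, y to its left, z up, the work surface at z = 0. Lengths are in mm, angles in rad, forces in N, time in s.
With the tool pointing down it reaches from about 400 to 925 mm from the base axis. Payload 12.5 kg.
Tool frame: the origin (TCP) lies at the very end of the fingers, on their centre line; the grasp point (between the pads) lies grip_depth behind it (grip_depth is the distance from the TCP to the grasp point, in mm); z points along the fingers, y is the line along which they close (so a half turn about z gives the same grasp; the last joint's range is limited). The gripper opens to 95 mm and grips with 3 to 60 N. Pads are 20 mm wide; open, the fingers measure 119 mm over their backs; the gripper's body (75 mm by 180 mm) begins 59 mm behind the grasp point.
Start: joints at [-1.336, 0.491, 1.559, -0, 1.092, -0.106], TCP at [208.924, -589.065, 214.661] pointing down, gripper open.
Joint ranges: [-3.1, 3.1], [-0.84, 2.19], [0.05, 2.79], [-1.13, 4.28], [0.06, 2.93], [-2.69, 2.69]. Speed limits (rad/s): [2.22, 2.22, 2.79, 3.14, 3.14, 3.14].

### API

Orientations are given as [roll, pitch, yaw] about the fixed x, y, z axes, in that order (R = Rz(yaw) Ry(pitch) Rx(roll)).
In Python, from cell import state, read_camera, job_done, grip_depth gives the robot as it stands.
- The arm moves only by the tool drive_tool, never from a script. Its argument "targets" is a list of rows, each an object with "jaw": the opening, from 0 (shut) to 1 (fully open); "travel": the shift along the tool's x, y, z in m, a list of three; "twist": the turn about the tool's z in rad. In form: [{"jaw": jaw, "travel": [tx, ty, tz], "twist": twist}, ...]. A call has 1 to 8 rows; each row is the pose to reach, as a shift and turn from the pose commanded when the call began, along the tool's axes at that moment; what a row does not reach only later rows make up. A row lasts 1/12 s, in which the tool goes at most 41.7 mm and 7.16 degrees, less where a joint would pass 70% of its speed; a pose out of reach is approached as far as the arm can. A call with a gripper value outside its range is refused whole. The fingers move at their own pace and stop on an object; the grip force is fixed at half the most. Time passes only in rows, so rows that repeat a pose let the fingers close. It gives the time, the measured TCP pose, the force, the opening and the grip force at its end, in the units of the state.
- state(): the state, without advancing time (a new reading comes with each control period).
- read_camera(name): name is "side" or "top" or "wrist"; returns a dict with "frame" (420x560x3 uint8, red, green, blue), "fx", "fy", "cx", "cy" (pixels), "R" (3x3) and "t" (3): a world point X has camera coordinates R X + t. Camera axes: x right, y down, z forward; pixel columns grow to the right and rows downward; lengths in mm; the calibration is good to about 2 mm. The wrist camera is an equidistant fisheye: a pixel r from the principal point sees the ray r / f radians off the axis. A picture is of the moment at which its call begins. There is no depth.
- job_done(): hands the job in; it is judged then, once.
The state is a dict: "t": time; "joints": joint angles; "qvel": joint speeds; "tau": joint torques, N m; "eef_pos": TCP position; "tcp_rot": TCP orientation; "ft_force": force on the tool from outside, world axes, zero at the start; "moment": the same for the moment, N m; "opening": opening from 0.0 (shut) to 1.0 (fully open); "grip_force": force on a finger pad.
Only numpy, scipy, OpenCV 4.12 (cv2) and the standard library are available. Lean on these libraries where they do the work, as an engineer would, in place of code of your own. Each camera call takes 0.05 s, during which the arm holds its last target. There are 200 camera calls.

### The job

Take the flat driver from its stand, seat it in the slotted screw on the power hub and, keeping it seated, turn the screw counter-clockwise (from above) as far as it goes, so that its steel tongue swings off the plug. Pull the plug straight up out of its socket against the spring catch and set it down in the low parts tray to the side of the hub without dropping it. In the end the driver must be back upright in its stand and everything else on the bench left where it was.

Things in the scene. Friction and masses are not known exactly. Their poses are not given: they have to be found in the camera images.
- hub: Power hub: aluminium block fixed to the bench, 180 (x) x 110 (y) x 50 mm (z). Origin: centre of its underside; z up. The plug's socket is centred at x = -42, y = 0; the slotted screw at x = +28, y = 0; two round black blanking caps (26 mm across, 10 mm high) at x = +70, y = +-28 mm.
- screw_top (a point): Centre of the slotted screw head's top, 73 mm above the bench; axes the hub's, not turning with the screw. Head 32 mm across. The slot runs right across it, 7 mm wide, 6.5 mm deep. Its direction is not measured: at the start within 0.3 rad of the hub's x axis, to be seen or felt for (a blade pressed lightly on the head drops in when centred and in line within about 0.15 rad).
- clamp_pivot (a point): On the screw's axis, 60 mm above the bench, fixed to the hub: underside of the steel tongue, 12 mm wide, 5 mm thick, 40 mm long from the axis, that turns with the screw, in line with its slot (friction 0.1 N m). It starts over the plug's flange, pointing to the hub's -x within 0.3 rad; counter-clockwise from above it is clear at 0.8 rad past -x and stops at 1.35 rad (clockwise: -0.35).
- plug: The plug, in the hub's socket at the start: black plastic, 0.11 to 0.22 kg. Origin: underside of its flange, on its axis, 50 mm above the bench; z up, axes as the hub's. Above it: flange 36 mm wide (y), 8 mm thick, x -25 to +42 mm (its lip is under the tongue), then the grip block from 8 to 56 mm. Below: grey insert 40 (x) x 24 (y) mm, 34 mm deep, 1.5 to 2 mm play.
- plug_center (a point): Centre of the plug's grip block (50 (x) x 36 (y) x 48 mm), 32 mm above the plug's origin, 66 mm above the lowest point of the insert; axes as the plug's. Grip it across y. Spring catches hold the plug: 8 to 20 N straight up over the first 15 mm frees it, then it lifts freely; it is out of the socket after 34 mm.
- stand: Driver stand: wooden block 90 x 90 x 72 mm fixed to the bench. Origin: centre of its underside; z up. One square hole, 20 x 20 mm, in the middle, right through. It stands to the robot's left or right, the tray on the other side.
- driver: The large flat driver, upright in the stand, its handle resting on the stand's top; 0.12 kg. Origin: the tip (middle of the blade's end), 10 mm above the bench in the stand; z up to the handle, x along the blade's width. Blade 16 mm wide, 4 mm thick (y), 14 mm long; shank 10 mm across; black square handle 26 x 26 mm, flats square to x and y, 62 to 137 mm above the tip.
- driver_tip (a point): Middle of the driver blade's end; axes as the driver's.
- driver_center (a point): Middle of the driver's handle, 100 mm above the tip; axes as the driver's. Grip it across either pair of flats (26 mm).
- tray: Low grey open parts tray, to the left or right of the hub, fixed to the bench, outside 180 (x) x 130 (y) x 30 mm high, walls and floor 5 mm. Origin: centre of its underside; z up.
- meter: Bystander: hand multimeter lying flat, 150 x 75 x 34 mm. Origin: centre of its underside.
- jar: Bystander: clear jar, 60 mm across, 75 mm high. Origin: centre of its underside.
- small_driver: Bystander: small screwdriver lying on the bench, 130 mm long. Origin: its underside, mid-length.
- mug: Bystander: white mug, 80 mm across, 92 mm high. Origin: centre of its underside.
- reel: Bystander: grey empty reel, 84 mm across, 46 mm high. Origin: centre of its underside.
There are look-alikes about, which are no part of the job. Leave any red look-alike of the plug alone.

How it is judged:
By the outcome, as a careful person would: the job done as asked, in the order asked, and still so for the second after the job is handed in, with the robot touching nothing.
It also fails if it takes over 64 s, if anything falls off the work surface, if the arm or the gripper's body presses on something with over 40 N, if the wrist force passes 120 N, or if a joint passes its speed limit or range.

## Working session

There is one attempt and no reset: what is moved stays moved. The work goes in short steps, Python scripts to look and compute and a tool call to move; the robot and the scene stay as the last step left them, time stands still between calls to the robot, and variables do not carry over. Pictures are saved under pics/ and viewed, at most 10 in all, crops included, and the job is handed in when it is done.

Besides the shell and the picture viewer there is one more tool, called after "Call:" by a JSON object that holds its "method" and its "body", one argument or row to a line. drive_tool: Moves the arm, as the interface text tells. Its arguments: {"type":"object","properties":{"targets":{"type":"array"}},"required":["targets"]}

```bash
ls; mkdir -p pics
python3 - <<'E'
from cell import state, read_camera, grip_depth
import cv2, pickle
print(grip_depth, state())
for n in ("top","side"):
    c=read_camera(n); pickle.dump(c,open(f"pics/{n}0.pkl","wb"))
    print(n,c["fx"],c["cx"],c["cy"],c["R"],c["t"])
    cv2.imwrite(f"pics/{n}0.png",c["frame"][:,:,::-1])
E
```

```text
pics
18.8 {'t': 0.0, 'joints': array([-1.33560206e+00,  4.91531444e-01,  1.55943252e+00, -3.08855801e-05,
        1.09172700e+00, -1.05577499e-01]), 'qvel': array([ 2.04836338e-05,  2.39577596e-03, -1.03033343e-04,  2.34051533e-04,
        6.85470463e-04,  3.07456620e-04]), 'tau': array([-3.15001897e-03, -6.12652874e+01, -2.58179730e+01,  6.90667494e-02,
        4.82817425e-02, -1.76949629e-04]), 'eef_pos': array([ 208.85449303, -588.8120378 ,  214.08505566]), 'tcp_rot': array([-3.14049758e+00, -8.85006666e-05,  3.40785965e-01]), 'ft_force': array([-0.15192704,  0.58284064,  0.00187254]), 'moment': array([ 0.01579796, -0.02493636,  0.0155304 ]), 'grip_force': 0.0, 'opening': 0.9945972520565683}
top 467.59569840774844 276.89965206011647 199.23346020479357 [[-0.02983786 -0.99952967 -0.00708169]
 [-0.98566379  0.03059951 -0.16592335]
 [ 0.16606201  0.00202937 -0.98611322]] [  34.97378174  606.62320108 1029.04267547]
side 424.7166637774279 276.23263023270414 210.3367874723271 [[ 0.99153991 -0.12903344 -0.01410615]
 [-0.09445485 -0.64271228 -0.76026259]
 [ 0.0890331   0.7551631  -0.64946271]] [-616.22209849  128.70745563 1106.15581935]
```

View pics/top0.png

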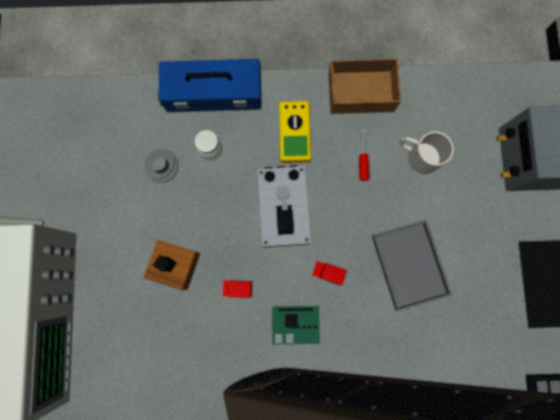

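View pics/side0.png

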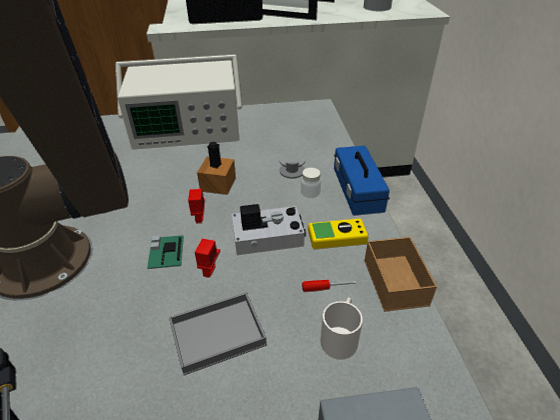

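The top view shows these:
- Hub at (285,205), with the black plug at (285,220) and the screw at (283,193).
- Stand at (172,264), with the black driver handle at (163,264).
- Tray at (411,265).

Things I could mistake for the targets:
- **Plug:** the red blocks at (237,289) and (330,272). The black one in the hub is right.
- **Driver:** the red small driver at (364,165). The black handle in the wooden block is right.
- **Tray:** the brown box at (365,85). The low grey one is right.

Next is one close crop to check the choice.

```bash
cat > h.py <<'E'
import numpy as np, cv2, pickle
def ray(c,u,v):
    d=c["R"].T@np.array([(u-c["cx"])/c["fx"],(v-c["cy"])/c["fy"],1]); o=-c["R"].T@c["t"]; return o,d/np.linalg.norm(d)
def onz(c,p,z):
    o,d=ray(c,*p); return (o+d*(z-o[2])/d[2])[:2]
def proj(c,X):
    q=c["R"]@np.asarray(X,float)+c["t"]; return np.array([c["fx"]*q[0]/q[2]+c["cx"],c["fy"]*q[1]/q[2]+c["cy"]])
def tri(c1,p1,c2,p2):
    (a,d),(b,e)=ray(c1,*p1),ray(c2,*p2)
    s=np.linalg.lstsq(np.c_[d,-e],b-a,rcond=None)[0]; P,Q=a+s[0]*d,b+s[1]*e
    return (P+Q)/2,np.linalg.norm(P-Q)
E
python3 - <<'E'
from h import *
t=pickle.load(open("pics/top0.pkl","rb")); s=pickle.load(open("pics/side0.pkl","rb"))
f=t["frame"]; z=lambda a,k:cv2.resize(a,None,fx=k,fy=k,interpolation=cv2.INTER_CUBIC)
a=z(f[155:255,245:325],4); b=z(f[235:295,140:205],4); 
c=z(s["frame"][195:260,225:310],4); d=z(s["frame"][140:200,190:240],4)
o=np.zeros((600,800,3),np.uint8)
for im,(y,x) in ((a,(0,0)),(b,(0,330)),(c,(250,330)),(d,(0,596))): o[y:y+im.shape[0],x:x+im.shape[1]]=im
cv2.imwrite("pics/crop.png",o[:,:,::-1])
hsv=cv2.cvtColor(f,cv2.COLOR_RGB2HSV)
def big(m,x0,y0,x1,y1):
    k=np.zeros_like(m);k[y0:y1,x0:x1]=m[y0:y1,x0:x1]
    return sorted(cv2.findContours(k,0,2)[0],key=cv2.contourArea)[::-1]
dark=(f.max(2)<45).astype(np.uint8)*255
for q in big(dark,255,160,315,245)[:3]+big(dark,140,235,205,295)[:1]:
    r=cv2.minAreaRect(q);print("dark",r,cv2.contourArea(q))
lt=((f.min(2)>140)*255).astype(np.uint8)
print("hub",cv2.boxPoints(cv2.minAreaRect(big(lt,250,160,318,250)[0])).round(1).tolist())
br=cv2.inRange(hsv,(5,90,40),(25,255,255))
q=cv2.convexHull(big(br,140,235,205,295)[0]);print("stand",cv2.approxPolyDP(q,2,True)[:,0].tolist())
tr=((f.max(2)<110)*255).astype(np.uint8)
q=cv2.convexHull(big(tr,365,215,455,312)[0]);P=cv2.approxPolyDP(q,3,True)[:,0];print("tray",P.tolist(),[onz(t,p,15).round().tolist() for p in P])
E
```

```text
dark ((285.0, 219.5), (14.0, 27.0), 0.0) 304.5
dark ((269.5, 176.0), (8.0, 7.0), 90.0) 45.0
dark ((293.5, 174.5), (7.0, 7.0), 90.0) 42.0
dark ((164.3076934814453, 263.5384521484375), (17.19570541381836, 14.422204971313477), 33.6900634765625) 194.5
hub [[257.5, 169.89999389648438], [304.5, 166.8000030517578], [309.3999938964844, 241.39999389648438], [262.5, 244.60000610351562]]
stand [[157, 240], [198, 253], [186, 288], [179, 289], [144, 277]]
tray [[425, 220], [451, 294], [395, 310], [371, 235]] [[553.0, -332.0], [380.0, -377.0], [348.0, -246.0], [521.0, -202.0]]
```

View pics/crop.png

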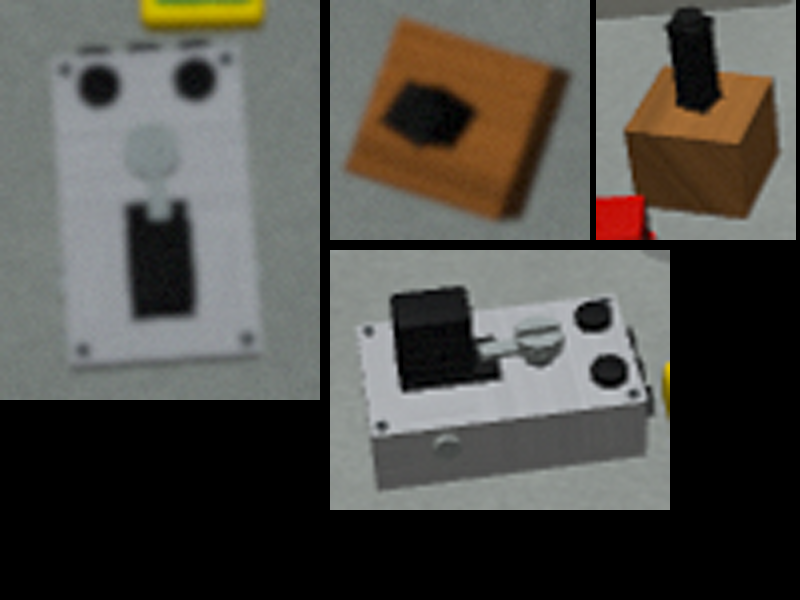

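The crop confirms the choices. The black plug is in the hub with the tongue over its lip, and the screw slot is roughly along the tongue. The driver handle stands upright in the wooden block. Next I compute poses from the corners and take a wrist-camera frame later for the driver's yaw.

Run:
```python
from h import *
t=pickle.load(open("pics/top0.pkl","rb")); s=pickle.load(open("pics/side0.pkl","rb"))
def rect(c,px,z,L,W):
    P=np.array([onz(c,p,z) for p in px]); n=np.linalg.norm(P-np.roll(P,-1,0),axis=1); print(P.round(1).tolist(),"sides",n.round(1),"ctr",P.mean(0).round(1)); return P
T=lambda l,ox,oy,cx=0,cy=0:[((a-cx)/4+ox-.4,(b-cy)/4+oy-.4) for a,b in l]
H=rect(t,T([(52,57),(240,42),(262,353),(70,368)],245,155),50,180,110)
# side-cam hub top corners: nearleft... crop origin (330,250)->(225,195)
HS=rect(s,T([(358,327),(615,297),(648,402),(376,435)],225,195,330,250),50,180,110)
for P in (H,): 
    v=(P[0]+P[1]-P[2]-P[3]); print("hub yaw",np.arctan2(v[1],v[0]))
v=HS[1]+HS[2]-HS[0]-HS[3];print("hub yaw side",np.arctan2(v[1],v[0]))
S=rect(t,T([(402,18),(552,66),(502,216),(346,168)],140,235,330,0),72,90,90)
SS=rect(s,T([(664,66),(775,77),(745,143),(626,131)],190,140,596,0),72,90,90)
for P in(S,SS):
    v=P[0]-P[3]; w=P[1]-P[0];print("stand",np.arctan2(v[1],v[0]),np.arctan2(w[1],w[0]))
# screw head
print("screw top/side",onz(t,T([(151,152)],245,155)[0],73),onz(s,T([(540,333)],225,195,330,250)[0],73))
print("tongue slope top", [onz(t,p,65).round(1) for p in T([(152,152),(158,215)],245,155)])
print("slot side", [onz(s,p,73).round(1) for p in T([(521,338),(560,328)],225,195,330,250)])
print("plug side top face",[onz(s,p,106).round(1) for p in T([(390,293),(467,288),(471,320),(398,326)],225,195,330,250)])
print("handle top side",onz(s,T([(690,16)],190,140,596,0)[0],147),"base corner",[onz(s,p,72).round(1) for p in T([(697,112),(677,102),(720,97)],190,140,596,0)])
for z,q in ((147,[(400,82),(385,118),(430,147)]),(72,[(475,108),(445,82),(465,143)])): print(z,[onz(t,p,z).round(1) for p in T(q,140,235,330,0)])
```

```text
[[680.9, 59.4], [686.4, -50.7], [504.7, -56.0], [499.5, 53.4]] sides [110.3 181.9 109.5 181.6] ctr [592.9   1.5]
[[506.2, 51.8], [684.6, 57.7], [688.4, -49.6], [512.3, -54.7]] sides [178.5 107.3 176.1 106.7] ctr [597.9   1.3]
hub yaw 0.031256971795674826
hub yaw side 0.031068661642419077
[[521.8, 285.7], [492.5, 201.8], [411.3, 229.4], [439.9, 315.6]] sides [88.8 85.7 90.8 87.1] ctr [466.4 258.1]
[[442.5, 315.8], [528.3, 287.0], [501.5, 202.5], [413.8, 231.1]] sides [90.5 88.7 92.2 89.4] ctr [471.5 259.1]
stand -0.3501923192556232 -1.9063784385387454
stand 1.2439810248190855 -0.323188986259116
screw top/side [618.52411497   3.65021914] [625.01945935   1.56263082]
tongue slope top [array([620.,   3.]), array([583.5,   0.8])]
slot side [array([612.1,  -1.6]), array([638.7,   4.6])]
plug side top face [array([529.8,  17.1]), array([579.5,  14.8]), array([578.9, -17.2]), array([532.7, -16.2])]
handle top side [470.23247712 263.18606727] base corner [array([467. , 248.2]), array([452.1, 263.9]), array([484.9, 265.8])]
147 [array([482.1, 266.8]), array([463.9, 274.3]), array([448.4, 251. ])]
72 [array([470.6, 244.6]), array([485.5, 261.3]), array([451.6, 250. ])]
```

Call:
{"method": "drive_tool", "body": {
  "targets": [
    {"jaw": 1,"travel": [0.39,-0.32,-0.086],"twist": 0},
    {"jaw": 1,"travel": [0.39,-0.32,-0.086],"twist": 0},
    {"jaw": 1,"travel": [0.39,-0.32,-0.086],"twist": 0},
    {"jaw": 1,"travel": [0.39,-0.32,-0.086],"twist": 0},
    {"jaw": 1,"travel": [0.39,-0.32,-0.086],"twist": 0},
    {"jaw": 1,"travel": [0.39,-0.32,-0.086],"twist": 0},
    {"jaw": 1,"travel": [0.39,-0.32,-0.086],"twist": 0},
    {"jaw": 1,"travel": [0.39,-0.32,-0.086],"twist": 0}
  ]
}}

```text
t: 0.77
eef_pos: [379.1, -305.8, 270.9]
tcp_rot: [-3.141, 0.0, 0.341]
ft_force: [0.4, -0.4, 0.3]
opening: 1.0
grip_force: 0.0
```

```bash
cat >> h.py <<'E'
from scipy.spatial.transform import Rotation as Rn
def go(x,y,z,yaw=None):
    "travel (m) and twist from the measured pose to a tool-down pose"
    from cell import state
    s=state(); R=Rn.from_euler("xyz",s["tcp_rot"]).as_matrix()
    d=R.T@(np.array([x,y,z])-s["eef_pos"]); tw=0 if yaw is None else -((yaw-s["tcp_rot"][2]+np.pi)%(2*np.pi)-np.pi)
    print("travel",(d/1000).round(4).tolist(),"twist",round(tw,3),"rows",round(max(np.linalg.norm(d)/41.7,abs(tw)/.125),1))
def show(s=None):
    from cell import state
    s=s or state(); print({k:np.round(s[k],3).tolist() for k in("t","eef_pos","tcp_rot","ft_force","moment","opening","grip_force","joints")})
E
python3 - <<'E'
from h import *; from cell import read_camera
show(); go(480,-150,320,.34); go(540,60,320,.03)
c=read_camera("wrist"); print(c["fx"],c["cx"],c["cy"],c["R"],-c["R"].T@c["t"])
E
```

```text
{'t': 0.767, 'eef_pos': [379.147, -305.788, 270.879], 'tcp_rot': [-3.141, 0.0, 0.341], 'ft_force': [0.448, -0.429, 0.336], 'moment': [-0.017, 0.035, -0.019], 'opening': 1.0, 'grip_force': 0.0, 'joints': [-0.814, 0.234, 1.808, -0.0, 1.1, 0.416]}
travel [0.1471, -0.1132, -0.0491] twist 0.001 rows 4.6
travel [0.2738, -0.2911, -0.0491] twist 0.311 rows 9.7
325.19226210127806 284.1319370605077 208.16546928543784 [[ 0.3326167  -0.94306145 -0.00110997]
 [-0.91601634 -0.32335733  0.23739018]
 [-0.22423244 -0.07794319 -0.97141375]] [ 439.95532375 -283.63993482  440.32915886]
```

Call:
{"method": "drive_tool", "body": {
  "targets": [
    {"jaw": 1,"travel": [0.25,-0.25,-0.01],"twist": 0.31},
    {"jaw": 1,"travel": [0.25,-0.25,-0.01],"twist": 0.31},
    {"jaw": 1,"travel": [0.25,-0.25,-0.01],"twist": 0.31},
    {"jaw": 1,"travel": [0.25,-0.25,-0.01],"twist": 0.31},
    {"jaw": 1,"travel": [0.25,-0.25,-0.01],"twist": 0.31},
    {"jaw": 1,"travel": [0.25,-0.25,-0.01],"twist": 0.31},
    {"jaw": 1,"travel": [0.25,-0.25,-0.01],"twist": 0.31},
    {"jaw": 1,"travel": [0.25,-0.25,-0.01],"twist": 0.31}
  ]
}}

```text
t: 1.48
eef_pos: [518.1, -13.9, 279.8]
tcp_rot: [3.141, 0.0, 0.031]
ft_force: [0.7, -0.6, -0.3]
opening: 1.001
grip_force: 0.0
```

Run:
```python
from h import *; from cell import read_camera
show(); c=read_camera("wrist"); pickle.dump(c,open("pics/w1.pkl","wb")); cv2.imwrite("pics/w1.png",c["frame"][:,:,::-1])
print(-c["R"].T@c["t"])
go(430,235,300,.03); go(430,235,300,.785)
```

```text
{'t': 1.483, 'eef_pos': [518.079, -13.911, 279.771], 'tcp_rot': [3.141, 0.0, 0.031], 'ft_force': [0.69, -0.632, -0.323], 'moment': [-0.025, 0.002, 0.014], 'opening': 1.001, 'grip_force': 0.0, 'joints': [-0.154, 0.273, 1.727, -0.0, 1.142, 1.386]}
[582.64344465 -11.78668116 449.19835099]
travel [-0.0821, -0.2467, -0.0198] twist 0.004 rows 6.3
travel [-0.0821, -0.2467, -0.0198] twist -0.751 rows 6.3
```

View pics/w1.png

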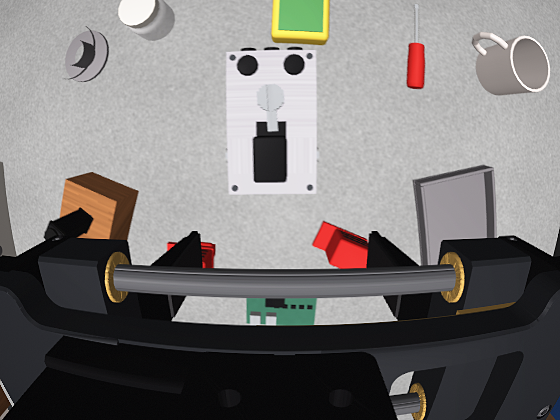

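The wrist view shows the hub centred near (270,120), caps at (247,65) and (293,64), the screw at (270,97), the plug at (270,158), and the stand at (98,205).

Call:
{"method": "drive_tool", "body": {
  "targets": [
    {"jaw": 1,"travel": [-0.082,-0.247,-0.02],"twist": -0.75},
    {"jaw": 1,"travel": [-0.082,-0.247,-0.02],"twist": -0.75},
    {"jaw": 1,"travel": [-0.082,-0.247,-0.02],"twist": -0.75},
    {"jaw": 1,"travel": [-0.082,-0.247,-0.02],"twist": -0.75},
    {"jaw": 1,"travel": [-0.082,-0.247,-0.02],"twist": -0.75},
    {"jaw": 1,"travel": [-0.082,-0.247,-0.02],"twist": -0.75},
    {"jaw": 1,"travel": [-0.082,-0.247,-0.02],"twist": -0.75},
    {"jaw": 1,"travel": [-0.082,-0.247,-0.02],"twist": -0.75}
  ]
}}

```text
t: 2.2
eef_pos: [427.0, 230.5, 299.8]
tcp_rot: [-3.141, -0.0, 0.784]
ft_force: [0.1, 0.5, -0.2]
opening: 1.002
grip_force: 0.0
```

```bash
cat >> h.py <<'E'
def fray(c,u,v):
    x,y=(u-c["cx"])/c["fx"],(v-c["cy"])/c["fy"]; r=np.hypot(x,y)+1e-12
    d=c["R"].T@np.array([x/r*np.sin(r),y/r*np.sin(r),np.cos(r)]); return -c["R"].T@c["t"],d
def fonz(c,p,z):
    o,d=fray(c,*p); return (o+d*(z-o[2])/d[2])[:2]
def fproj(c,X):
    q=c["R"]@np.asarray(X,float)+c["t"]; h=np.hypot(q[0],q[1]); th=np.arctan2(h,q[2]); return np.array([c["fx"]*th*q[0]/h+c["cx"],c["fy"]*th*q[1]/h+c["cy"]])
def ortho(c,cx,cy,z,half,k=3):
    "top-down picture of plane z, k px/mm; up = +x, left = +y"
    n=int(2*half*k); i,j=np.mgrid[:n,:n]; X=cx+half-i/k; Y=cy+half-j/k
    q=np.stack([X,Y,np.full_like(X,z)],-1)@c["R"].T+c["t"]; h=np.hypot(q[...,0],q[...,1]); th=np.arctan2(h,q[...,2])
    return cv2.remap(c["frame"],(c["fx"]*th*q[...,0]/h+c["cx"]).astype(np.float32),(c["fy"]*th*q[...,1]/h+c["cy"]).astype(np.float32),cv2.INTER_CUBIC)
E
python3 - <<'E'
from h import *; from cell import read_camera
show(); c=read_camera("wrist"); pickle.dump(c,open("pics/w2.pkl","wb"))
w=pickle.load(open("pics/w1.pkl","rb"))
o=np.hstack([ortho(w,624,2,73,50,4),ortho(c,469,258,147,65,3.0769)])
o=np.vstack([o,np.zeros((200,800,3),np.uint8)]); o[400:]=cv2.resize(c["frame"][0:280:,:],(400,200)).repeat(1,1) if 0 else 0
o[400:600,:280]=cv2.resize(c["frame"],(280,200))
cv2.imwrite("pics/w2.png",o[:,:,::-1])
f=w["frame"]; m=((f.max(2)<50)*255).astype(np.uint8); k=np.zeros_like(m);k[50:190,225:315]=m[50:190,225:315]
for q in sorted(cv2.findContours(k,0,2)[0],key=cv2.contourArea)[-3:]:
    M=cv2.moments(q); p=(M["m10"]/M["m00"],M["m01"]/M["m00"]); print(p,cv2.contourArea(q),fonz(w,p,60),fonz(w,p,106))
E
```

```text
{'t': 2.2, 'eef_pos': [427.036, 230.526, 299.842], 'tcp_rot': [-3.141, -0.0, 0.784], 'ft_force': [0.07, 0.489, -0.194], 'moment': [-0.095, -0.043, 0.047], 'opening': 1.002, 'grip_force': 0.0, 'joints': [0.359, 0.204, 1.766, 0.0, 1.171, 1.145]}Traceback (most recent call last):
  File "<stdin>", line 4, in <module>
    return _nx.concatenate(arrs, 1, dtype=dtype, casting=casting)
           ~~~~~~~~~~~~~~~^^^^^^^^^^^^^^^^^^^^^^^^^^^^^^^^^^^^^^^
ValueError: all the input array dimensions except for the concatenation axis must match exactly, but along dimension 0, the array at index 0 has size 400 and the array at index 1 has size 399
```

Run:
```python
from h import *
w,c=[pickle.load(open(f"pics/w{i}.pkl","rb")) for i in (1,2)]
o=np.hstack([ortho(w,624,2,73,50,4),ortho(c,469,258,147,50,4)])
o=np.vstack([o,np.zeros((200,800,3),np.uint8)]); o[400:600,:280]=cv2.resize(c["frame"],(280,200))
cv2.imwrite("pics/w2.png",o[:,:,::-1])
f=w["frame"]; m=((f.max(2)<50)*255).astype(np.uint8); k=np.zeros_like(m);k[50:190,225:315]=m[50:190,225:315]
for q in sorted(cv2.findContours(k,0,2)[0],key=cv2.contourArea)[-3:]:
    M=cv2.moments(q); p=(M["m10"]/M["m00"],M["m01"]/M["m00"]); print(p,cv2.contourArea(q),fonz(w,p,60),fonz(w,p,106))
```

```text
(247.1043956043956, 64.9072039072039) 273.0 [661.15850005  34.80165965] [651.87867515  29.29530622]
(293.7010247136829, 64.19349005424955) 276.5 [662.97152521 -20.44953582] [653.47741585 -19.42565863]
(269.53752556237214, 154.27126789366054) 1630.0 [553.20671524   5.09305254] [556.68589122   3.09800876]
```

View pics/w2.png

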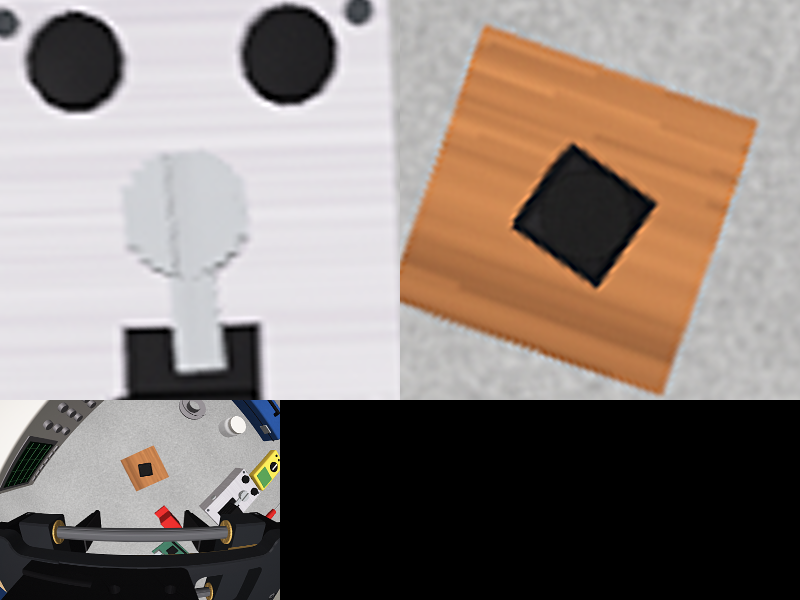

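The left panel shows the screw head at about (185,213), with its slot (around column 172) and the tongue running nearly along hub −x. The right panel shows the handle top at (584,215), which is about (467,261) over three views. Its flats are at yaw 0.94.

Run:
```python
from h import *
go(467,261.4,180,.939); go(467,261.4,91.2,.939)
```

```text
travel [0.0507, 0.0048, 0.1196] twist -0.157 rows 3.1
travel [0.0507, 0.0048, 0.2084] twist -0.157 rows 5.1
```

Call:
{"method": "drive_tool", "body": {
  "targets": [
    {"jaw": 1,"travel": [0.0507,0.0048,0.1],"twist": -0.156},
    {"jaw": 1,"travel": [0.0507,0.0048,0.1],"twist": -0.156},
    {"jaw": 1,"travel": [0.0507,0.0048,0.1],"twist": -0.156},
    {"jaw": 1,"travel": [0.0507,0.0048,0.13],"twist": -0.156},
    {"jaw": 1,"travel": [0.0507,0.0048,0.16],"twist": -0.156},
    {"jaw": 1,"travel": [0.0507,0.0048,0.19],"twist": -0.156},
    {"jaw": 1,"travel": [0.0507,0.0048,0.208],"twist": -0.156},
    {"jaw": 1,"travel": [0.0507,0.0048,0.208],"twist": -0.156}
  ]
}}

```text
t: 2.92
eef_pos: [466.6, 258.4, 88.1]
tcp_rot: [-3.138, 0.006, 0.934]
ft_force: [-0.3, 1.0, -0.5]
opening: 0.999
grip_force: 0.0
```

Call:
{"method": "drive_tool", "body": {
  "targets": [
    {"jaw": 0.4,"travel": [0,0,0],"twist": 0},
    {"jaw": 0.4,"travel": [0,0,0],"twist": 0},
    {"jaw": 0.3,"travel": [0,0,0],"twist": 0},
    {"jaw": 0.2,"travel": [0,0,0],"twist": 0},
    {"jaw": 0.2,"travel": [0,0,0],"twist": 0},
    {"jaw": 0.2,"travel": [0,0,0],"twist": 0}
  ]
}}

```text
t: 3.42
eef_pos: [467.7, 260.7, 92.4]
tcp_rot: [3.141, -0.001, 0.937]
ft_force: [-0.0, 0.5, -0.5]
opening: 0.636
grip_force: 0.0
```

```bash
python3 -c "
from h import *; show()"
```

```text
{'t': 3.417, 'eef_pos': [467.729, 260.724, 92.43], 'tcp_rot': [3.141, -0.001, 0.937], 'ft_force': [-0.025, 0.468, -0.461], 'moment': [0.003, -0.054, -0.028], 'opening': 0.636, 'grip_force': 0.0, 'joints': [0.385, 0.528, 1.903, -0.0, 0.71, 1.019]}
```

Call:
{"method": "drive_tool", "body": {
  "targets": [
    {"jaw": 0.2,"travel": [0,0,0],"twist": 0},
    {"jaw": 0.2,"travel": [0,0,0],"twist": 0},
    {"jaw": 0.2,"travel": [0,0,0],"twist": 0},
    {"jaw": 0.2,"travel": [0,0,0],"twist": 0},
    {"jaw": 0.1,"travel": [0,0,0],"twist": 0},
    {"jaw": 0.1,"travel": [0,0,0],"twist": 0},
    {"jaw": 0.1,"travel": [0,0,0],"twist": 0},
    {"jaw": 0.1,"travel": [0,0,0],"twist": 0}
  ]
}}

```text
t: 4.08
eef_pos: [467.5, 260.7, 91.7]
tcp_rot: [-3.142, 0.0, 0.937]
ft_force: [0.2, 0.9, 0.2]
opening: 0.27
grip_force: 30.0
```

```bash
python3 -c "
from h import *; show()"
```

```text
{'t': 4.083, 'eef_pos': [467.483, 260.671, 91.727], 'tcp_rot': [-3.142, 0.0, 0.937], 'ft_force': [0.207, 0.938, 0.184], 'moment': [0.121, 0.011, 0.054], 'opening': 0.27, 'grip_force': 29.999, 'joints': [0.385, 0.529, 1.903, -0.0, 0.71, 1.019]}
```

Call:
{"method": "drive_tool", "body": {
  "targets": [
    {"jaw": 0.1,"travel": [0,0,-0.01],"twist": 0},
    {"jaw": 0.1,"travel": [0,0,-0.04],"twist": 0},
    {"jaw": 0.1,"travel": [0,0,-0.08],"twist": 0},
    {"jaw": 0.1,"travel": [0,0,-0.11],"twist": 0},
    {"jaw": 0.1,"travel": [0,0,-0.14],"twist": 0},
    {"jaw": 0.1,"travel": [0,0,-0.15],"twist": 0},
    {"jaw": 0.1,"travel": [0,0,-0.15],"twist": 0}
  ]
}}

```text
t: 4.67
eef_pos: [468.2, 260.9, 244.5]
tcp_rot: [3.139, -0.004, 0.937]
ft_force: [-0.0, 0.1, -2.1]
opening: 0.269
grip_force: 30.0
```

Run:
```python
from h import *; from cell import read_camera,state
show()
S=state();R=Rn.from_euler("xyz",S["tcp_rot"]).as_matrix();p=S["eef_pos"]
T=p+R@[0,0,81.2]; ims=[]
for n in("wrist","top","side"):
    c=read_camera(n);pickle.dump(c,open(f"pics/{n}3.pkl","wb")); q=(fproj if n=="wrist" else proj)(c,T); print(n,q)
    u,v=int(q[0]),int(q[1]); h=40 if n=="wrist" else 32
    u0,v0=max(0,min(u-h,560-2*h)),max(0,min(v-h,420-2*h)); print("origin",u0,v0)
    ims.append(cv2.resize(c["frame"][v0:v0+2*h,u0:u0+2*h],(266,266),interpolation=cv2.INTER_CUBIC))
o=np.hstack(ims); cv2.imwrite("pics/d3.png",o[:,:,::-1])
go(624,2,240,.03); go(624,2,240,1.6)
```

```text
{'t': 4.667, 'eef_pos': [468.163, 260.892, 244.547], 'tcp_rot': [3.139, -0.004, 0.937], 'ft_force': [-0.049, 0.134, -2.138], 'moment': [-0.064, -0.035, 0.014], 'opening': 0.269, 'grip_force': 29.999, 'joints': [0.385, 0.331, 1.741, -0.0, 1.065, 1.019]}
wrist [286.22409598 213.32177203]
origin 246 173
top [157.77903337 261.34169918]
origin 125 229
side [211.90676781 139.20142409]
origin 179 107
travel [-0.115, 0.2796, 0.0003] twist 0.907 rows 7.3
travel [-0.115, 0.2796, 0.0003] twist -0.663 rows 7.3
```

View pics/d3.png

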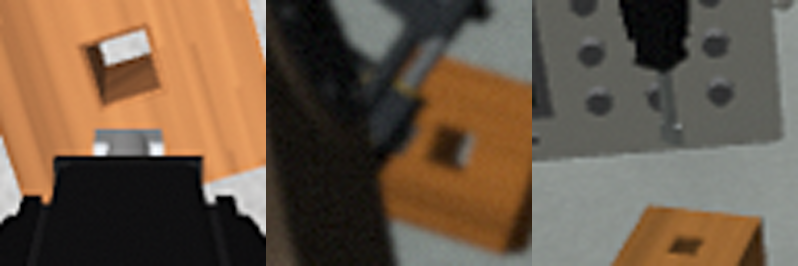

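The left panel shows the blade at about x 94–162, row 130, so the blade's width runs along tool y. It sits near where I predicted, about 1 mm off. From the tongue and slot lines, the slot is at a world yaw of about 0.09, so I need a tool yaw of about 1.66.

Call:
{"method": "drive_tool", "body": {
  "targets": [
    {"jaw": 0.1,"travel": [-0.117,0.277,0],"twist": -0.723},
    {"jaw": 0.1,"travel": [-0.117,0.277,0],"twist": -0.723},
    {"jaw": 0.1,"travel": [-0.117,0.277,0],"twist": -0.723},
    {"jaw": 0.1,"travel": [-0.117,0.277,0],"twist": -0.723},
    {"jaw": 0.1,"travel": [-0.117,0.277,0],"twist": -0.723},
    {"jaw": 0.1,"travel": [-0.117,0.277,0],"twist": -0.723},
    {"jaw": 0.1,"travel": [-0.117,0.277,0],"twist": -0.723},
    {"jaw": 0.1,"travel": [-0.117,0.277,0],"twist": -0.723}
  ]
}}

```text
t: 5.48
eef_pos: [622.3, -1.2, 239.2]
tcp_rot: [-3.138, 0.0, 1.66]
ft_force: [-0.2, 0.5, -1.4]
opening: 0.272
grip_force: 30.0
```

Call:
{"method": "drive_tool", "body": {
  "targets": [
    {"jaw": 0.1,"travel": [0,0,0.02],"twist": 0},
    {"jaw": 0.1,"travel": [0,0,0.04],"twist": 0},
    {"jaw": 0.1,"travel": [0,0,0.06],"twist": 0},
    {"jaw": 0.1,"travel": [0,0,0.065],"twist": 0},
    {"jaw": 0.1,"travel": [0,0,0.065],"twist": 0},
    {"jaw": 0.1,"travel": [0,0,0.065],"twist": 0}
  ]
}}

```text
t: 5.98
eef_pos: [621.4, 2.4, 176.4]
tcp_rot: [-3.14, -0.0, 1.66]
ft_force: [0.8, -0.5, -1.5]
opening: 0.27
grip_force: 30.0
```

Run:
```python
from h import *; from cell import read_camera,state
show()
S=state();R=Rn.from_euler("xyz",S["tcp_rot"]).as_matrix();p=S["eef_pos"]
c=read_camera("wrist");pickle.dump(c,open("pics/wrist4.pkl","wb")); print(fproj(c,p+R@[0,0,81.7]),fproj(c,[622,3,73]))
ims=[cv2.resize(c["frame"][150:260,220:350],(520,440),interpolation=cv2.INTER_CUBIC)]
s=read_camera("side"); pickle.dump(s,open("pics/side4.pkl","wb"));q=proj(s,[622,3,80]);u,v=int(q[0]),int(q[1]);print(q,proj(s,p+R@[0,0,81.7]))
ims.append(cv2.resize(s["frame"][v-55:v+55,u-35:u+35],(280,440),interpolation=cv2.INTER_CUBIC)); print(u-35,v-55)
cv2.imwrite("pics/d4.png",np.hstack(ims)[:,:,::-1])
```

```text
{'t': 5.983, 'eef_pos': [621.373, 2.374, 176.396], 'tcp_rot': [-3.14, -0.0, 1.66], 'ft_force': [0.838, -0.465, -1.512], 'moment': [-0.039, -0.096, -0.001], 'opening': 0.27, 'grip_force': 30.0, 'joints': [-0.102, 0.525, 1.61, -0.0, 1.008, -0.192]}
[286.39968152 214.68173127] [287.1701984  207.63241639]
[275.85068691 213.08996376] [275.52185038 208.98921673]
240 158
```

View pics/d4.png

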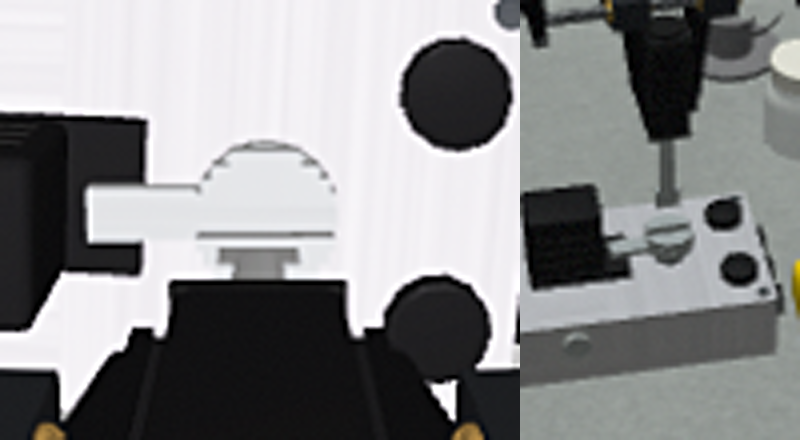

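The picture shows the blade at crop (259,248), aligned with the slot line at row 234 (x 197–334). The head centre is about 2 px to the right and the slot is several px further up the image. Next I compute the offset relative to the blade.

Run:
```python
from h import *
c=pickle.load(open("pics/wrist4.pkl","rb"));s=pickle.load(open("pics/side4.pkl","rb"))
g=c["frame"]; 
W=lambda a,b:(a/4+220-.4+1.65,b/4+150-.4)   # blade-calibrated
print("caps",fonz(c,W(456,94),60),fonz(c,W(437,328),60))
print("head sides",fonz(c,W(200,190),73),fonz(c,W(336,190),73),"line",fonz(c,W(265,234),73),fonz(c,W(265,234),66.5),"top rim",fonz(c,W(267,150),73),fonz(c,W(267,143),60))
print("blade front edge",fonz(c,W(259,248),94.7))
Sx=lambda a,b:((a-520)/4+240-.4-.9,b/4+158-.4)
print("side slot",fonz and onz(s,Sx(669,235),73),[onz(s,Sx(*q),73).round(1).tolist() for q in((648,240),(690,230))],"tip",onz(s,Sx(667,203),94.7))
print(g[195:216,286].tolist())
```

```text
caps [662.27678887  35.22118951] [664.53568445 -19.36792903]
head sides [607.57395023  11.04939112] [636.61850195  13.62298871] line [622.32097904   2.61143498] [622.5176503    1.04479765] top rim [621.09207385  20.97087397] [621.28443693  20.29007591]
blade front edge [620.73227637   4.87796322]
side slot [621.51865838  -1.94445973] [[607.3, -4.9], [635.8, 1.0]] tip [621.41933784   4.94402258]
[[229, 230, 233], [228, 230, 233], [229, 230, 233], [228, 230, 233], [229, 230, 233], [229, 230, 233], [228, 229, 232], [226, 227, 230], [227, 228, 230], [227, 228, 230], [228, 230, 232], [233, 234, 237], [218, 220, 224], [135, 134, 134], [170, 171, 175], [245, 247, 249], [219, 221, 226], [126, 124, 124], [137, 137, 137], [139, 138, 139], [139, 139, 140]]
```

The wrist views agree when I compare directly with the blade. The slot centre is about 3.4 mm along tool +x and 1.5 mm along tool +y from the blade, and the angle is already aligned. I shift by that and come down to just above the head.

Call:
{"method": "drive_tool", "body": {
  "targets": [
    {"jaw": 0.1,"travel": [0.0034,0.0015,0],"twist": 0},
    {"jaw": 0.1,"travel": [0.0034,0.0015,0.009],"twist": 0},
    {"jaw": 0.1,"travel": [0.0034,0.0015,0.018],"twist": 0},
    {"jaw": 0.1,"travel": [0.0034,0.0015,0.018],"twist": 0},
    {"jaw": 0.1,"travel": [0.0034,0.0015,0.018],"twist": 0}
  ]
}}

```text
t: 6.5
eef_pos: [622.2, 5.8, 158.0]
tcp_rot: [-3.14, -0.0, 1.66]
ft_force: [-0.4, -0.4, -0.9]
opening: 0.265
grip_force: 30.0
```

Call:
{"method": "drive_tool", "body": {
  "targets": [
    {"jaw": 0.1,"travel": [0,0,0.002],"twist": 0},
    {"jaw": 0.1,"travel": [0,0,0.004],"twist": 0},
    {"jaw": 0.1,"travel": [0,0,0.005],"twist": 0},
    {"jaw": 0.1,"travel": [0,0,0.006],"twist": 0},
    {"jaw": 0.1,"travel": [0,0,0.006],"twist": 0}
  ]
}}

```text
t: 6.92
eef_pos: [622.5, 5.8, 152.6]
tcp_rot: [-3.141, 0.0, 1.66]
ft_force: [0.2, -0.5, -0.1]
opening: 0.277
grip_force: 30.0
```

```bash
python3 -c "
from h import *; show()"
```

```text
{'t': 6.917, 'eef_pos': [622.505, 5.76, 152.605], 'tcp_rot': [-3.141, 0.0, 1.66], 'ft_force': [0.191, -0.477, -0.136], 'moment': [-0.036, -0.166, -0.005], 'opening': 0.277, 'grip_force': 29.999, 'joints': [-0.097, 0.552, 1.632, -0.0, 0.958, -0.186]}
```

Call:
{"method": "drive_tool", "body": {
  "targets": [
    {"jaw": 0.1,"travel": [0,0,0.001],"twist": 0},
    {"jaw": 0.1,"travel": [0,0,0.002],"twist": 0},
    {"jaw": 0.1,"travel": [0,0,0.003],"twist": 0},
    {"jaw": 0.1,"travel": [0,0,0.003],"twist": 0}
  ]
}}

```text
t: 7.25
eef_pos: [622.5, 5.8, 149.6]
tcp_rot: [-3.141, 0.0, 1.66]
ft_force: [-0.8, -0.2, -0.9]
opening: 0.27
grip_force: 30.0
```

Run:
```python
from h import *; from cell import read_camera
show()
c=read_camera("wrist");pickle.dump(c,open("pics/wrist5.pkl","wb"))
s=read_camera("side")
cv2.imwrite("pics/d5.png",np.hstack([cv2.resize(c["frame"][150:260,220:350],(520,440),interpolation=cv2.INTER_CUBIC),cv2.resize(s["frame"][158:268,240:310],(280,440),interpolation=cv2.INTER_CUBIC)])[:,:,::-1])
```

```text
{'t': 7.25, 'eef_pos': [622.496, 5.806, 149.566], 'tcp_rot': [-3.141, 0.0, 1.66], 'ft_force': [-0.796, -0.183, -0.922], 'moment': [-0.007, -0.106, -0.005], 'opening': 0.27, 'grip_force': 30.0, 'joints': [-0.097, 0.556, 1.635, -0.0, 0.951, -0.186]}
```

View pics/d5.png

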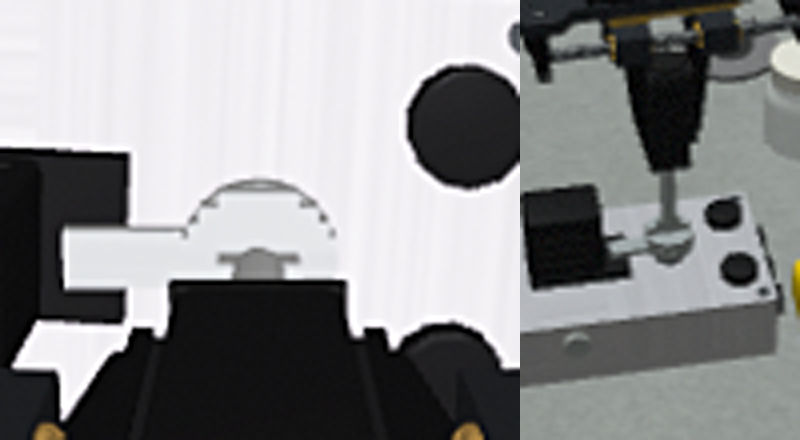

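The blade has sunk into the slot: the tip is nominally 5 mm below the head's top with no force. I go to the bottom of the slot next.

Call:
{"method": "drive_tool", "body": {
  "targets": [
    {"jaw": 0.1,"travel": [0,0,0.0007],"twist": 0},
    {"jaw": 0.1,"travel": [0,0,0.0014],"twist": 0},
    {"jaw": 0.1,"travel": [0,0,0.0018],"twist": 0},
    {"jaw": 0.1,"travel": [0,0,0.0018],"twist": 0}
  ]
}}

```text
t: 7.68
eef_pos: [622.6, 5.8, 148.2]
tcp_rot: [3.141, 0.0, 1.66]
ft_force: [0.1, 0.2, 1.3]
opening: 0.272
grip_force: 30.0
```

Call:
{"method": "drive_tool", "body": {
  "targets": [
    {"jaw": 0.1,"travel": [0,0,0],"twist": -0.08},
    {"jaw": 0.1,"travel": [0,0,0],"twist": -0.16},
    {"jaw": 0.1,"travel": [0,0,0],"twist": -0.24},
    {"jaw": 0.1,"travel": [0,0,0],"twist": -0.3},
    {"jaw": 0.1,"travel": [0,0,0],"twist": -0.3}
  ]
}}

```text
t: 8.1
eef_pos: [623.2, 4.9, 148.2]
tcp_rot: [3.141, 0.002, 1.964]
ft_force: [1.3, -5.0, 0.4]
opening: 0.277
grip_force: 30.0
```

```bash
python3 -c "
from h import *; show()"
```

```text
{'t': 8.1, 'eef_pos': [623.218, 4.879, 148.246], 'tcp_rot': [3.141, 0.002, 1.964], 'ft_force': [1.338, -4.988, 0.434], 'moment': [-1.25, -0.579, -0.092], 'opening': 0.277, 'grip_force': 29.999, 'joints': [-0.097, 0.557, 1.636, -0.002, 0.947, -0.489]}
```

Call:
{"method": "drive_tool", "body": {
  "targets": [
    {"jaw": 0.1,"travel": [-0.001,0,0],"twist": -0.1},
    {"jaw": 0.1,"travel": [-0.001,0,0],"twist": -0.2},
    {"jaw": 0.1,"travel": [-0.001,0,0],"twist": -0.3},
    {"jaw": 0.1,"travel": [-0.001,0,0],"twist": -0.4},
    {"jaw": 0.1,"travel": [-0.001,0,0],"twist": -0.4}
  ]
}}

```text
t: 8.52
eef_pos: [623.3, 4.8, 148.2]
tcp_rot: [3.141, 0.001, 2.364]
ft_force: [1.1, -0.3, 0.6]
opening: 0.268
grip_force: 30.0
```

```bash
python3 -c "
from h import *; show()"
```

```text
{'t': 8.517, 'eef_pos': [623.315, 4.809, 148.215], 'tcp_rot': [3.141, 0.001, 2.364], 'ft_force': [1.074, -0.3, 0.564], 'moment': [-0.03, -0.46, -0.014], 'opening': 0.268, 'grip_force': 29.998, 'joints': [-0.098, 0.558, 1.635, -0.0, 0.948, -0.891]}
```

Call:
{"method": "drive_tool", "body": {
  "targets": [
    {"jaw": 0.1,"travel": [0,0,0],"twist": -0.1},
    {"jaw": 0.1,"travel": [0,0,0],"twist": -0.2},
    {"jaw": 0.1,"travel": [0,0,0],"twist": -0.3},
    {"jaw": 0.1,"travel": [0,0,0],"twist": -0.4},
    {"jaw": 0.1,"travel": [0,0,0],"twist": -0.46},
    {"jaw": 0.1,"travel": [0,0,0],"twist": -0.46}
  ]
}}

```text
t: 9.02
eef_pos: [623.2, 5.0, 148.2]
tcp_rot: [3.141, 0.001, 2.819]
ft_force: [0.2, 1.6, 2.1]
opening: 0.27
grip_force: 30.0
```

```bash
python3 -c "
from h import *; show()"
```

```text
{'t': 9.017, 'eef_pos': [623.2, 5.028, 148.19], 'tcp_rot': [3.141, 0.001, 2.819], 'ft_force': [0.153, 1.594, 2.058], 'moment': [0.351, -0.361, -0.088], 'opening': 0.27, 'grip_force': 29.999, 'joints': [-0.098, 0.558, 1.635, 0.0, 0.948, -1.346]}
```

Call:
{"method": "drive_tool", "body": {
  "targets": [
    {"jaw": 0.1,"travel": [0,0,0],"twist": -0.05},
    {"jaw": 0.1,"travel": [0,0,0],"twist": -0.1},
    {"jaw": 0.1,"travel": [0,0,0],"twist": -0.15},
    {"jaw": 0.1,"travel": [0,0,0],"twist": -0.18},
    {"jaw": 0.1,"travel": [0,0,0],"twist": -0.18}
  ]
}}

```text
t: 9.43
eef_pos: [623.1, 5.1, 148.2]
tcp_rot: [3.141, 0.001, 2.997]
ft_force: [1.0, 1.5, 2.0]
opening: 0.273
grip_force: 30.0
```

```bash
python3 -c "
from h import *; show()"
```

```text
{'t': 9.433, 'eef_pos': [623.139, 5.075, 148.198], 'tcp_rot': [3.141, 0.001, 2.997], 'ft_force': [1.034, 1.53, 1.952], 'moment': [0.589, -0.307, -0.104], 'opening': 0.273, 'grip_force': 30.001, 'joints': [-0.098, 0.558, 1.635, 0.0, 0.948, -1.524]}
```

Still at the friction torque, so it hasn't reached the stop yet.

Call:
{"method": "drive_tool", "body": {
  "targets": [
    {"jaw": 0.1,"travel": [0,0,0],"twist": -0.04},
    {"jaw": 0.1,"travel": [0,0,0],"twist": -0.08},
    {"jaw": 0.1,"travel": [0,0,0],"twist": -0.12},
    {"jaw": 0.1,"travel": [0,0,0],"twist": -0.12}
  ]
}}

```text
t: 9.77
eef_pos: [623.1, 5.1, 148.2]
tcp_rot: [3.141, 0.0, 3.117]
ft_force: [0.7, 2.9, 2.9]
opening: 0.272
grip_force: 30.0
```

```bash
python3 -c "
from h import *; show()"
```

```text
{'t': 9.767, 'eef_pos': [623.076, 5.142, 148.173], 'tcp_rot': [3.141, 0.0, 3.117], 'ft_force': [0.696, 2.865, 2.895], 'moment': [0.807, -0.258, -0.024], 'opening': 0.272, 'grip_force': 30.001, 'joints': [-0.098, 0.558, 1.635, 0.0, 0.948, -1.645]}
```

Call:
{"method": "drive_tool", "body": {
  "targets": [
    {"jaw": 0.1,"travel": [0,0,0],"twist": -0.03},
    {"jaw": 0.1,"travel": [0,0,0],"twist": -0.06},
    {"jaw": 0.1,"travel": [0,0,0],"twist": -0.08},
    {"jaw": 0.1,"travel": [0,0,0],"twist": -0.08}
  ]
}}

```text
t: 10.1
eef_pos: [623.0, 5.1, 148.2]
tcp_rot: [3.141, 0.0, -3.085]
ft_force: [0.8, 3.9, 3.6]
opening: 0.273
grip_force: 30.0
```

Run:
```python
from h import *; from cell import read_camera
show()
c=read_camera("wrist");s=read_camera("side");t=read_camera("top")
pickle.dump(c,open("pics/wrist6.pkl","wb"))
cv2.imwrite("pics/d6.png",np.hstack([cv2.resize(c["frame"][150:260,220:350],(520,440),interpolation=cv2.INTER_CUBIC),cv2.resize(s["frame"][158:268,240:310],(280,440),interpolation=cv2.INTER_CUBIC)])[:,:,::-1])
```

```text
{'t': 10.1, 'eef_pos': [623.038, 5.133, 148.155], 'tcp_rot': [3.141, 0.0, -3.085], 'ft_force': [0.753, 3.885, 3.552], 'moment': [1.146, -0.286, -0.105], 'opening': 0.273, 'grip_force': 30.002, 'joints': [-0.098, 0.558, 1.635, 0.0, 0.948, -1.725]}
```

View pics/d6.png

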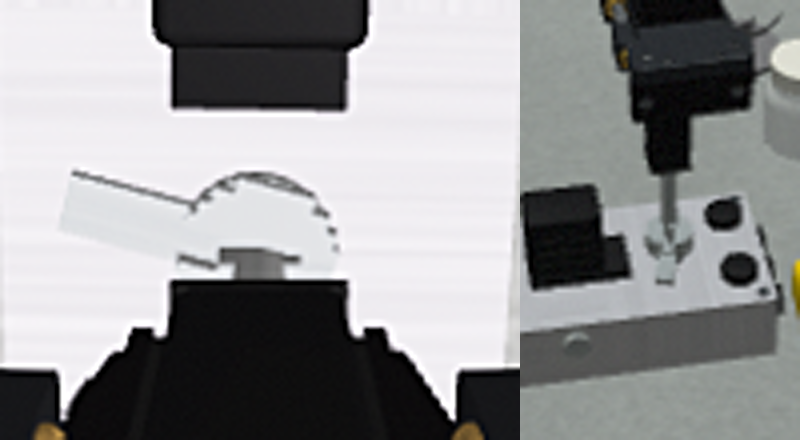

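The tongue now points far off the plug, lagging the blade by about 0.26 rad, which puts it at about 1.33 rad. I push a little further to feel the stop.

Call:
{"method": "drive_tool", "body": {
  "targets": [
    {"jaw": 0.1,"travel": [0,0,0],"twist": -0.04},
    {"jaw": 0.1,"travel": [0,0,0],"twist": -0.08},
    {"jaw": 0.1,"travel": [0,0,0],"twist": -0.1},
    {"jaw": 0.1,"travel": [0,0,0],"twist": -0.1}
  ]
}}

```text
t: 10.58
eef_pos: [623.0, 4.9, 148.2]
tcp_rot: [3.142, 0.0, -2.984]
ft_force: [0.2, 4.3, 4.5]
opening: 0.275
grip_force: 30.0
```

Run:
```python
from h import *; from cell import read_camera
show()
c=read_camera("wrist"); w=pickle.load(open("pics/wrist6.pkl","rb"))
for f in (w["frame"],c["frame"]):
    g=cv2.cvtColor(f,cv2.COLOR_RGB2GRAY).astype(int)[185:208,232:268]
    # dark upper tongue edge: min row per column
    P=np.array([(232+i,185+g[:,i].argmin()) for i in range(8,35)]); print(P[:,1].tolist(),np.polyfit(P[:,0],P[:,1],1))
pickle.dump(c,open("pics/wrist7.pkl","wb"))
```

```text
{'t': 10.583, 'eef_pos': [623.015, 4.944, 148.15], 'tcp_rot': [3.142, 0.0, -2.984], 'ft_force': [0.227, 4.343, 4.533], 'moment': [1.199, -0.153, -0.18], 'opening': 0.275, 'grip_force': 30.007, 'joints': [-0.098, 0.558, 1.635, 0.0, 0.948, -1.827]}
[193, 193, 194, 194, 194, 194, 195, 195, 195, 196, 196, 196, 196, 197, 197, 197, 197, 198, 198, 198, 198, 199, 199, 199, 200, 200, 200] [  0.27106227 128.01383801]
[190, 190, 190, 190, 191, 191, 192, 192, 192, 193, 193, 193, 194, 194, 194, 195, 195, 195, 196, 196, 196, 197, 197, 197, 198, 198, 198] [  0.33577534 109.01180301]
```

The torque is now 0.18 N m and the tongue barely moves (about 1.37 rad), so it's at the stop. I release the wind-up and lift straight out.

Call:
{"method": "drive_tool", "body": {
  "targets": [
    {"jaw": 0.1,"travel": [0,0,0],"twist": 0.1},
    {"jaw": 0.1,"travel": [0,0,0],"twist": 0.2},
    {"jaw": 0.1,"travel": [0,0,0],"twist": 0.28},
    {"jaw": 0.1,"travel": [0,0,-0.005],"twist": 0.28},
    {"jaw": 0.1,"travel": [0,0,-0.02],"twist": 0.28},
    {"jaw": 0.1,"travel": [0,0,-0.05],"twist": 0.28},
    {"jaw": 0.1,"travel": [0,0,-0.09],"twist": 0.28},
    {"jaw": 0.1,"travel": [0,0,-0.097],"twist": 0.28}
  ]
}}

```text
t: 11.3
eef_pos: [624.3, 4.3, 250.6]
tcp_rot: [-3.141, 0.007, 3.022]
ft_force: [0.6, -0.1, -0.4]
opening: 0.274
grip_force: 30.0
```

Run:
```python
from h import *; from cell import read_camera
show()
c=read_camera("wrist");s=read_camera("side");pickle.dump(c,open("pics/wrist8.pkl","wb"))
f=c["frame"]; g=f[195:225,262:310].min(2); print(g[8:26:2,::3])
cv2.imwrite("pics/d8.png",np.hstack([c["frame"],cv2.resize(s["frame"][100:310,200:320],(240,420))])[:,:,::-1])
go(467.5,260.7,244,.937)
```

```text
{'t': 11.3, 'eef_pos': [624.335, 4.296, 250.643], 'tcp_rot': [-3.141, 0.007, 3.022], 'ft_force': [0.636, -0.064, -0.433], 'moment': [0.041, -0.105, -0.0], 'opening': 0.274, 'grip_force': 30.0, 'joints': [-0.098, 0.455, 1.519, -0.001, 1.16, -1.549]}
[[235 234 235 236 239 239 242 239 235 233 240 238 236 236 236 237]
 [240 242 244 243 243 241 239 237 236 236 236 237 238 239 240 240]
 [242 240 239 237 236 235 236 238 239 240 239 239 238 237 237 248]
 [236 236 237 239 240 241 241 240 238 238 238 238 239 239 245  59]
 [241 241 240 238 236 229 231 234 237 235 234 243 236 235 227  19]
 [247 238 234 252 197 100  97  97 114 107  97 238 238 238  57  33]
 [ 11   1   9   0 159 122 101 102 116 119 125 223 239 244   0  33]
 [ 35  35  37  38 181 232 101 102 117 119 239 240 240 244   0  32]
 [ 30  29  28  28 171 188  88  89 103 104 217 228 231 234   5  30]]
travel [0.1855, 0.2357, 0.002] twist 2.084 rows 16.7
```

View pics/d8.png

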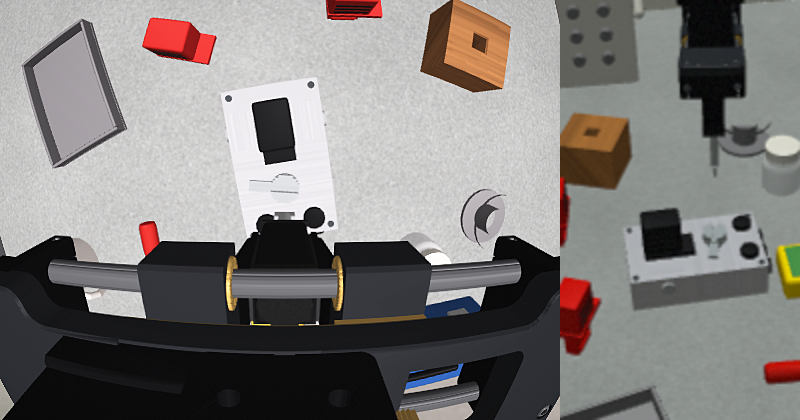

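The picture shows the tongue clear of the plug (tongue at (265,186), plug at (273,125)) and the driver still held straight. The ten pictures are used up, so I rely on numbers from here. The driver goes back to the stored pose.

Call:
{"method": "drive_tool", "body": {
  "targets": [
    {"jaw": 0.1,"travel": [0.186,0.236,0],"twist": 2.084},
    {"jaw": 0.1,"travel": [0.186,0.236,0],"twist": 2.084},
    {"jaw": 0.1,"travel": [0.186,0.236,0],"twist": 2.084},
    {"jaw": 0.1,"travel": [0.186,0.236,0],"twist": 2.084},
    {"jaw": 0.1,"travel": [0.186,0.236,0],"twist": 2.084},
    {"jaw": 0.1,"travel": [0.186,0.236,0],"twist": 2.084},
    {"jaw": 0.1,"travel": [0.186,0.236,0],"twist": 2.084},
    {"jaw": 0.1,"travel": [0.186,0.236,0],"twist": 2.084}
  ]
}}

```text
t: 12.07
eef_pos: [464.3, 263.6, 243.2]
tcp_rot: [-3.138, -0.0, 2.057]
ft_force: [0.2, 0.4, -0.8]
opening: 0.276
grip_force: 30.0
```

```bash
python3 -c "
from h import *; show(); go(467.5,260.7,244,.937)"
```

```text
{'t': 12.067, 'eef_pos': [464.252, 263.623, 243.175], 'tcp_rot': [-3.138, -0.0, 2.057], 'ft_force': [0.201, 0.444, -0.757], 'moment': [-0.022, -0.149, 0.038], 'opening': 0.276, 'grip_force': 29.995, 'joints': [0.393, 0.333, 1.742, -0.0, 1.07, -0.093]}
travel [-0.0041, 0.0015, -0.0008] twist 1.12 rows 9.0
```

Call:
{"method": "drive_tool", "body": {
  "targets": [
    {"jaw": 0.1,"travel": [0,0,0],"twist": 1.12},
    {"jaw": 0.1,"travel": [0,0,0],"twist": 1.12},
    {"jaw": 0.1,"travel": [0,0,0],"twist": 1.12},
    {"jaw": 0.1,"travel": [0,0,0],"twist": 1.12},
    {"jaw": 0.1,"travel": [0,0,0],"twist": 1.12},
    {"jaw": 0.1,"travel": [0,0,0],"twist": 1.12},
    {"jaw": 0.1,"travel": [0,0,0],"twist": 1.12},
    {"jaw": 0.1,"travel": [0,0,0],"twist": 1.12}
  ]
}}

```text
t: 12.73
eef_pos: [466.3, 261.2, 243.0]
tcp_rot: [-3.14, 0.003, 1.054]
ft_force: [0.3, -0.4, -0.5]
opening: 0.276
grip_force: 30.0
```

Call:
{"method": "drive_tool", "body": {
  "targets": [
    {"jaw": 0.1,"travel": [0,0,0],"twist": 0.12},
    {"jaw": 0.1,"travel": [0,0,0],"twist": 0.12},
    {"jaw": 0.1,"travel": [0,0,0],"twist": 0.12}
  ]
}}

```text
t: 12.98
eef_pos: [466.5, 261.3, 243.6]
tcp_rot: [-3.141, 0.002, 0.944]
ft_force: [-0.5, -0.2, -0.8]
opening: 0.273
grip_force: 30.0
```

Run:
```python
from h import *; from cell import read_camera
show(); go(467.5,260.7,160,.937)
c=read_camera("wrist"); w=pickle.load(open("pics/wrist3.pkl","rb"))
for x in(w,c):
    f=x["frame"]
    print("blade rows/cols:"); g=f.astype(int); print(g[206:222:2,268:304:3,0]-g[206:222:2,268:304:3,2])
    h=cv2.cvtColor(f,cv2.COLOR_RGB2HSV); m=cv2.inRange(h,(5,90,40),(25,255,255))
    k=np.zeros_like(m);k[170:215,255:310]=255-m[170:215,255:310]; 
    for q in cv2.findContours(k[:206],0,2)[0]:
        if cv2.contourArea(q)>50: M=cv2.moments(q);print("hole",M["m10"]/M["m00"],M["m01"]/M["m00"],cv2.boundingRect(q))
```

```text
{'t': 12.983, 'eef_pos': [466.543, 261.328, 243.568], 'tcp_rot': [-3.141, 0.002, 0.944], 'ft_force': [-0.457, -0.213, -0.844], 'moment': [0.008, -0.079, -0.027], 'opening': 0.273, 'grip_force': 30.0, 'joints': [0.387, 0.333, 1.74, -0.0, 1.071, 1.014]}
travel [0.0003, 0.0012, 0.0836] twist 0.007 rows 2.0
blade rows/cols:
[[128 128 129 130 133 130 131 131 125 127 130 127]
 [127 129 128 128 132 131 131 132 125 126 129 127]
 [126 130 133 136 142 141 141 140 136 129 129 129]
 [125 130  61 -18 -19 -17 -18 -18 -18 132 128 128]
 [124 130  63   1   2   0   0   0  -1 111 127 129]
 [120 129  27  -5   0   1   0   1  -7  87 128 130]
 [126 136  25  -7   0   1   0   1  -6  86 133 137]
 [-13 -13   0   0   1   0   2   2   0  -5 -12 -13]]
hole 283.1032608695652 186.8913043478261 (276, 182, 15, 11)
blade rows/cols:
[[125 129 127 128 132 130 131 131 130 126 128 130]
 [123 129 129 127 130 131 130 131 130 125 127 131]
 [118 129 134 138 137 141 141 141 142 127 127 130]
 [116 127  62 -18 -18 -17 -18 -18 -20 131 127 129]
 [115 126  63   1   2   0   0   0   1 116 125 128]
 [115 125  28  -5   1   0  -1   1  -8  89 125 127]
 [125 129  26  -6   0   1   0   2  -7  89 132 135]
 [-13 -14   0   0   1   0   2   2   0  -4 -13 -12]]
hole 284.9574074074074 185.4 (277, 181, 16, 10)
```

The driver sits in the hand exactly as before. A correction of +1.2 mm along tool y brings it back over the hole.

Call:
{"method": "drive_tool", "body": {
  "targets": [
    {"jaw": 0.1,"travel": [0.0003,0.0012,0.03],"twist": 0.007},
    {"jaw": 0.1,"travel": [0.0003,0.0012,0.06],"twist": 0.007},
    {"jaw": 0.1,"travel": [0.0003,0.0012,0.08],"twist": 0.007},
    {"jaw": 0.1,"travel": [0.0003,0.0012,0.08],"twist": 0.007},
    {"jaw": 0.1,"travel": [0.0003,0.0012,0.085],"twist": 0.007},
    {"jaw": 0.1,"travel": [0.0003,0.0012,0.09],"twist": 0.007},
    {"jaw": 0.1,"travel": [0.0003,0.0012,0.1],"twist": 0.007},
    {"jaw": 0.1,"travel": [0.0003,0.0012,0.1],"twist": 0.007}
  ]
}}

```text
t: 13.7
eef_pos: [467.9, 261.1, 144.1]
tcp_rot: [-3.141, 0.001, 0.933]
ft_force: [0.5, 0.4, -2.2]
opening: 0.272
grip_force: 30.0
```

```bash
python3 -c "
from h import *; show(); go(467.5,260.7,92,.937)"
```

```text
{'t': 13.7, 'eef_pos': [467.851, 261.13, 144.114], 'tcp_rot': [-3.141, 0.001, 0.933], 'ft_force': [0.493, 0.361, -2.192], 'moment': [-0.023, -0.02, -0.016], 'opening': 0.272, 'grip_force': 29.999, 'joints': [0.386, 0.453, 1.856, -0.0, 0.834, 1.024]}
travel [-0.0005, -0.0, 0.0521] twist -0.004 rows 1.2
```

In the hole (tip at z 62) with no contact. Going down to the rest height.

Call:
{"method": "drive_tool", "body": {
  "targets": [
    {"jaw": 0.1,"travel": [0,0,0.015],"twist": 0},
    {"jaw": 0.1,"travel": [0,0,0.03],"twist": 0},
    {"jaw": 0.1,"travel": [0,0,0.045],"twist": 0},
    {"jaw": 0.1,"travel": [0,0,0.051],"twist": 0},
    {"jaw": 0.1,"travel": [0,0,0.0515],"twist": 0},
    {"jaw": 0.1,"travel": [0,0,0.052],"twist": 0},
    {"jaw": 0.1,"travel": [0,0,0.052],"twist": 0}
  ]
}}

```text
t: 14.28
eef_pos: [468.6, 261.4, 93.7]
tcp_rot: [3.141, -0.001, 0.933]
ft_force: [-0.5, 0.0, -0.9]
opening: 0.27
grip_force: 30.0
```

```bash
python3 -c "
from h import *; show()"
```

```text
{'t': 14.283, 'eef_pos': [468.553, 261.42, 93.689], 'tcp_rot': [3.141, -0.001, 0.933], 'ft_force': [-0.538, 0.05, -0.882], 'moment': [0.017, -0.062, -0.017], 'opening': 0.27, 'grip_force': 29.999, 'joints': [0.386, 0.527, 1.899, -0.0, 0.715, 1.024]}
```

Call:
{"method": "drive_tool", "body": {
  "targets": [
    {"jaw": 0.1,"travel": [0,0,0.0006],"twist": 0},
    {"jaw": 0.1,"travel": [0,0,0.0012],"twist": 0},
    {"jaw": 0.1,"travel": [0,0,0.0018],"twist": 0},
    {"jaw": 0.1,"travel": [0,0,0.0018],"twist": 0},
    {"jaw": 0.1,"travel": [0,0,0.0018],"twist": 0}
  ]
}}

```text
t: 14.7
eef_pos: [468.3, 261.3, 91.7]
tcp_rot: [3.141, -0.001, 0.933]
ft_force: [-1.6, -0.3, 5.4]
opening: 0.273
grip_force: 30.0
```

```bash
python3 -c "
from h import *; show()"
```

```text
{'t': 14.7, 'eef_pos': [468.34, 261.345, 91.661], 'tcp_rot': [3.141, -0.001, 0.933], 'ft_force': [-1.551, -0.315, 5.384], 'moment': [-0.114, 0.155, 0.008], 'opening': 0.273, 'grip_force': 29.999, 'joints': [0.386, 0.53, 1.901, -0.0, 0.71, 1.024]}
```

Handle resting on the stand (5 N). Release.

Call:
{"method": "drive_tool", "body": {
  "targets": [
    {"jaw": 0.4,"travel": [0,0,0],"twist": 0},
    {"jaw": 0.6,"travel": [0,0,0],"twist": 0},
    {"jaw": 0.8,"travel": [0,0,0],"twist": 0},
    {"jaw": 0.8,"travel": [0,0,0],"twist": 0},
    {"jaw": 0.8,"travel": [0,0,0],"twist": 0},
    {"jaw": 0.8,"travel": [0,0,0],"twist": 0},
    {"jaw": 0.8,"travel": [0,0,0],"twist": 0}
  ]
}}

```text
t: 15.28
eef_pos: [468.1, 261.2, 91.1]
tcp_rot: [3.142, 0.0, 0.932]
ft_force: [-0.1, 0.3, -0.0]
opening: 0.705
grip_force: 0.0
```

Call:
{"method": "drive_tool", "body": {
  "targets": [
    {"jaw": 0.8,"travel": [0,0,-0.03],"twist": 0},
    {"jaw": 0.8,"travel": [0,0,-0.06],"twist": 0},
    {"jaw": 0.8,"travel": [0,0,-0.1],"twist": 0},
    {"jaw": 0.8,"travel": [0,0,-0.14],"twist": 0},
    {"jaw": 0.8,"travel": [0,0,-0.16],"twist": 0},
    {"jaw": 0.8,"travel": [0,0,-0.16],"twist": 0}
  ]
}}

```text
t: 15.78
eef_pos: [469.5, 261.9, 255.8]
tcp_rot: [3.138, -0.007, 0.933]
ft_force: [0.5, 0.0, -0.3]
opening: 0.798
grip_force: 0.0
```

Run:
```python
from h import *; from cell import read_camera
show()
s=read_camera("side"); o=pickle.load(open("pics/side0.pkl","rb"))
for x in(o,s):
    m=((x["frame"].max(2)<45)*255).astype(np.uint8);k=np.zeros_like(m);k[140:170,203:226]=m[140:170,203:226]
    q=max(cv2.findContours(k,0,2)[0],key=cv2.contourArea);print("handle side",cv2.boundingRect(q),cv2.contourArea(q),cv2.minAreaRect(q))
go(490,0,250,.031)
```

```text
{'t': 15.783, 'eef_pos': [469.462, 261.878, 255.847], 'tcp_rot': [3.138, -0.007, 0.933], 'ft_force': [0.463, 0.021, -0.338], 'moment': [-0.05, -0.032, -0.024], 'opening': 0.798, 'grip_force': 0.0, 'joints': [0.386, 0.321, 1.723, -0.0, 1.09, 1.024]}
handle side (208, 142, 13, 26) 219.5 ((213.89022827148438, 154.51220703125), (25.509687423706055, 10.490996360778809), 83.6598129272461)
handle side (208, 142, 14, 26) 218.5 ((214.49996948242188, 154.49996948242188), (25.469579696655273, 10.567975044250488), 81.25383758544922)
travel [-0.1973, 0.1729, 0.0029] twist 0.902 rows 7.2
```

```bash
python3 -c "
from h import *; go(552.5,2.8,180,.031)"
```

```text
travel [-0.1581, 0.2213, 0.0731] twist 0.902 rows 7.2
```

Call:
{"method": "drive_tool", "body": {
  "targets": [
    {"jaw": 0.9,"travel": [-0.158,0.221,0.01],"twist": 0.902},
    {"jaw": 0.9,"travel": [-0.158,0.221,0.02],"twist": 0.902},
    {"jaw": 0.9,"travel": [-0.158,0.221,0.03],"twist": 0.902},
    {"jaw": 0.9,"travel": [-0.158,0.221,0.04],"twist": 0.902},
    {"jaw": 0.9,"travel": [-0.158,0.221,0.05],"twist": 0.902},
    {"jaw": 0.9,"travel": [-0.158,0.221,0.06],"twist": 0.902},
    {"jaw": 0.9,"travel": [-0.158,0.221,0.07],"twist": 0.902},
    {"jaw": 0.9,"travel": [-0.158,0.221,0.073],"twist": 0.902}
  ]
}}

```text
t: 16.5
eef_pos: [550.9, -1.6, 173.4]
tcp_rot: [-3.141, 0.006, 0.019]
ft_force: [-0.5, -0.1, -0.6]
opening: 0.899
grip_force: 0.0
```

Run:
```python
from h import *; from cell import read_camera
show(); go(552.5,2.8,63.2,.031)
c=read_camera("wrist"); print(fproj(c,[552.5,2.8,106]))
for dx,dy in((25,18),(25,-18)):print(fproj(c,[552.5+dx,2.8+dy,106]))
g=c["frame"].max(2); 
m=((g<60)*255).astype(np.uint8); k=np.zeros_like(m); u,v=fproj(c,[577,2.8,106]); v=int(v)
for r in range(v-30,v+10,4): print(r,np.flatnonzero(m[r,200:370])[[0,-1]]+200 if m[r,200:370].any() else None)
```

```text
{'t': 16.5, 'eef_pos': [550.906, -1.577, 173.379], 'tcp_rot': [-3.141, 0.006, 0.019], 'ft_force': [-0.549, -0.125, -0.564], 'moment': [0.022, 0.104, -0.066], 'opening': 0.899, 'grip_force': 0.0, 'joints': [-0.122, 0.436, 1.786, -0.001, 0.925, 1.43]}
travel [0.0023, -0.0043, 0.1102] twist -0.012 rows 2.6
[278.91253668 214.09898483]
[255.00801619 180.93956006]
[303.81410291 181.75471031]
151 None
155 [272 299]
159 [260 299]
163 [260 299]
167 [260 299]
171 [260 299]
175 [260 299]
179 [260 299]
183 [258 301]
187 [256 302]
```

Call:
{"method": "drive_tool", "body": {
  "targets": [
    {"jaw": 0.9,"travel": [0,0,0],"twist": -0.003},
    {"jaw": 0.9,"travel": [0,0,0.03],"twist": -0.003},
    {"jaw": 0.9,"travel": [0,0,0.06],"twist": -0.003},
    {"jaw": 0.9,"travel": [0,0,0.09],"twist": -0.003},
    {"jaw": 0.9,"travel": [0,0,0.108],"twist": -0.003},
    {"jaw": 0.9,"travel": [0,0,0.108],"twist": -0.003},
    {"jaw": 0.9,"travel": [0,0,0.108],"twist": -0.003}
  ]
}}

```text
t: 17.13
eef_pos: [551.2, 3.6, 70.1]
tcp_rot: [-3.141, 0.001, 0.036]
ft_force: [-0.1, 0.1, 0.0]
opening: 0.899
grip_force: 0.0
```

```bash
python3 -c "
from h import *; show();go(552.5,2.8,63.2,.031)"
```

```text
{'t': 17.133, 'eef_pos': [551.241, 3.555, 70.149], 'tcp_rot': [-3.141, 0.001, 0.036], 'ft_force': [-0.086, 0.088, 0.03], 'moment': [0.024, -0.004, -0.001], 'opening': 0.899, 'grip_force': 0.0, 'joints': [-0.113, 0.579, 1.878, -0.0, 0.685, 1.422]}
travel [0.0012, 0.0008, 0.0069] twist 0.005 rows 0.2
```

Call:
{"method": "drive_tool", "body": {
  "targets": [
    {"jaw": 0.6,"travel": [0.0012,0.0008,0.007],"twist": 0.004},
    {"jaw": 0.5,"travel": [0.0012,0.0008,0.007],"twist": 0.004},
    {"jaw": 0.4,"travel": [0.0012,0.0008,0.007],"twist": 0.004},
    {"jaw": 0.3,"travel": [0.0012,0.0008,0.007],"twist": 0.004},
    {"jaw": 0.3,"travel": [0.0012,0.0008,0.007],"twist": 0.004},
    {"jaw": 0.3,"travel": [0.0012,0.0008,0.007],"twist": 0.004},
    {"jaw": 0.3,"travel": [0.0012,0.0008,0.007],"twist": 0.004},
    {"jaw": 0.3,"travel": [0.0012,0.0008,0.007],"twist": 0.004}
  ]
}}

```text
t: 17.8
eef_pos: [552.7, 1.9, 63.3]
tcp_rot: [3.142, -0.0, 0.029]
ft_force: [0.4, -0.7, -0.0]
opening: 0.397
grip_force: 0.0
```

Call:
{"method": "drive_tool", "body": {
  "targets": [
    {"jaw": 0.2,"travel": [0,0,0],"twist": 0},
    {"jaw": 0.1,"travel": [0,0,0],"twist": 0},
    {"jaw": 0.1,"travel": [0,0,0],"twist": 0}
  ]
}}

```text
t: 18.05
eef_pos: [552.7, 1.9, 63.3]
tcp_rot: [3.141, -0.0, 0.029]
ft_force: [-1.0, 0.7, 2.3]
opening: 0.377
grip_force: 29.9
```

```bash
python3 -c "
from h import *; show()"
```

```text
{'t': 18.05, 'eef_pos': [552.747, 1.895, 63.288], 'tcp_rot': [3.141, -0.0, 0.029], 'ft_force': [-1.038, 0.658, 2.305], 'moment': [-0.043, 0.13, 0.005], 'opening': 0.377, 'grip_force': 29.941, 'joints': [-0.116, 0.591, 1.88, -0.0, 0.671, 1.425]}
```

Gripped at 36 mm wide. Pull slowly.

Call:
{"method": "drive_tool", "body": {
  "targets": [
    {"jaw": 0.1,"travel": [0,0,-0.002],"twist": 0},
    {"jaw": 0.1,"travel": [0,0,-0.004],"twist": 0},
    {"jaw": 0.1,"travel": [0,0,-0.006],"twist": 0},
    {"jaw": 0.1,"travel": [0,0,-0.008],"twist": 0}
  ]
}}

```text
t: 18.38
eef_pos: [552.2, 2.0, 70.5]
tcp_rot: [-3.141, 0.002, 0.029]
ft_force: [0.7, -0.1, -11.7]
opening: 0.376
grip_force: 29.9
```

```bash
python3 -c "
from h import *; show()"
```

```text
{'t': 18.383, 'eef_pos': [552.167, 1.98, 70.49], 'tcp_rot': [-3.141, 0.002, 0.029], 'ft_force': [0.656, -0.147, -11.698], 'moment': [0.01, -0.176, -0.038], 'opening': 0.376, 'grip_force': 29.94, 'joints': [-0.116, 0.58, 1.875, -0.0, 0.688, 1.425]}
```

Call:
{"method": "drive_tool", "body": {
  "targets": [
    {"jaw": 0.1,"travel": [0,0,-0.002],"twist": 0},
    {"jaw": 0.1,"travel": [0,0,-0.004],"twist": 0},
    {"jaw": 0.1,"travel": [0,0,-0.006],"twist": 0},
    {"jaw": 0.1,"travel": [0,0,-0.009],"twist": 0},
    {"jaw": 0.1,"travel": [0,0,-0.012],"twist": 0},
    {"jaw": 0.1,"travel": [0,0,-0.016],"twist": 0},
    {"jaw": 0.1,"travel": [0,0,-0.02],"twist": 0},
    {"jaw": 0.1,"travel": [0,0,-0.025],"twist": 0}
  ]
}}

```text
t: 19.05
eef_pos: [552.9, 1.9, 96.9]
tcp_rot: [3.141, -0.001, 0.029]
ft_force: [0.5, 0.4, -0.1]
opening: 0.378
grip_force: 29.9
```

Call:
{"method": "drive_tool", "body": {
  "targets": [
    {"jaw": 0.1,"travel": [0,0,-0.01],"twist": 0},
    {"jaw": 0.1,"travel": [0,0,-0.025],"twist": 0},
    {"jaw": 0.1,"travel": [0,0,-0.045],"twist": 0},
    {"jaw": 0.1,"travel": [0,0,-0.065],"twist": 0},
    {"jaw": 0.1,"travel": [0,0,-0.085],"twist": 0},
    {"jaw": 0.1,"travel": [0,0,-0.085],"twist": 0},
    {"jaw": 0.1,"travel": [0,0,-0.085],"twist": 0}
  ]
}}

```text
t: 19.63
eef_pos: [553.0, 1.9, 182.4]
tcp_rot: [3.141, -0.003, 0.03]
ft_force: [-0.6, 0.5, -1.4]
opening: 0.375
grip_force: 29.9
```

Run:
```python
from h import *; from cell import read_camera
show()
s=read_camera("side");t=read_camera("top");pickle.dump((s,t),open("pics/p9.pkl","wb"))
# plug/insert below fingers: expected lowest point
from cell import state
p=state()["eef_pos"]; L=p+[0,0,18.8-66]; print("expected bottom px side",proj(s,L),"plug top",proj(s,L+[0,0,90]))
u,v=proj(s,L).astype(int); print(s["frame"][v-24:v+12:3,u-12:u+14:4].mean(2).astype(int))
# tray corners: floor/rim from top0 and side0
o=pickle.load(open("pics/side0.pkl","rb"));f=o["frame"]
m=((f.max(2)<100)*255).astype(np.uint8);k=np.zeros_like(m);k[285:380,160:275]=m[285:380,160:275]
q=cv2.convexHull(np.vstack([c for c in cv2.findContours(k,0,2)[0] if cv2.contourArea(c)>30]));P=cv2.approxPolyDP(q,3,True)[:,0]
print("tray side px",P.tolist(),[onz(o,x,30).round().tolist() for x in P],[onz(o,x,0).round().tolist() for x in P])
```

```text
{'t': 19.633, 'eef_pos': [553.018, 1.912, 182.45], 'tcp_rot': [3.141, -0.003, 0.03], 'ft_force': [-0.618, 0.487, -1.444], 'moment': [0.067, -0.002, 0.032], 'opening': 0.375, 'grip_force': 29.941, 'joints': [-0.116, 0.425, 1.776, -0.0, 0.938, 1.425]}
expected bottom px side [248.16169064 199.92411074] plug top [246.00680579 170.59653501]
[[ 29   8   5   8   8   5   3]
 [  6  10   9  12   5  10 160]
 [155  12  10   3   7  14  46]
 [150  13  12   8   9   3  30]
 [152  14  14  10   8  11  30]
 [147   8  13  12  18  19   7]
 [145   1  10  20  38  55 151]
 [143 140  52  51  49  46 149]
 [146 147  93 102  89  51 148]
 [144 149  75 107 155 153 146]
 [146 145 148 148 146 148 147]
 [149 147 146 146 149 147 144]]
tray side px [[245, 294], [266, 345], [184, 374], [171, 317]] [[522.0, -211.0], [555.0, -348.0], [390.0, -389.0], [357.0, -251.0]] [[522.0, -187.0], [557.0, -329.0], [385.0, -372.0], [351.0, -228.0]]
```

The plug is out: force is back to its weight, and the insert shows near row 200 in the side view where I expected it. The tray centre is about (453,−290) with yaw 0.25. I carry the plug over at height.

Call:
{"method": "drive_tool", "body": {
  "targets": [
    {"jaw": 0.1,"travel": [-0.01,0.027,-0.01],"twist": -0.22},
    {"jaw": 0.1,"travel": [-0.022,0.06,-0.01],"twist": -0.22},
    {"jaw": 0.1,"travel": [-0.036,0.096,-0.01],"twist": -0.22},
    {"jaw": 0.1,"travel": [-0.05,0.133,-0.01],"twist": -0.22},
    {"jaw": 0.1,"travel": [-0.064,0.17,-0.01],"twist": -0.22},
    {"jaw": 0.1,"travel": [-0.078,0.207,-0.01],"twist": -0.22},
    {"jaw": 0.1,"travel": [-0.091,0.242,-0.01],"twist": -0.22},
    {"jaw": 0.1,"travel": [-0.1,0.266,-0.01],"twist": -0.22}
  ]
}}

```text
t: 20.4
eef_pos: [459.0, -269.4, 190.1]
tcp_rot: [-3.14, 0.001, 0.248]
ft_force: [0.5, -0.3, -2.2]
opening: 0.376
grip_force: 29.9
```

Call:
{"method": "drive_tool", "body": {
  "targets": [
    {"jaw": 0.1,"travel": [0,0.012,0],"twist": 0},
    {"jaw": 0.1,"travel": [0,0.022,0],"twist": 0},
    {"jaw": 0.1,"travel": [0,0.022,0],"twist": 0},
    {"jaw": 0.1,"travel": [0,0.022,0],"twist": 0}
  ]
}}

```text
t: 20.73
eef_pos: [466.4, -287.5, 190.6]
tcp_rot: [-3.141, 0.001, 0.25]
ft_force: [-0.3, 1.0, -1.2]
opening: 0.38
grip_force: 29.9
```

Run:
```python
from h import *; from cell import read_camera
show(); go(453,-290,60,.25)
c=read_camera("wrist"); f=c["frame"]
# tray as seen by wrist: dark-grey wall contour
h=cv2.cvtColor(f,cv2.COLOR_RGB2HSV); m=((f.max(2)<150)&(f.max(2)>70)&(h[...,1]<40)).astype(np.uint8)*255; m[225:]=0
q=max(cv2.findContours(m,0,2)[0],key=cv2.contourArea); P=cv2.approxPolyDP(cv2.convexHull(q),4,True)[:,0]
print(P.tolist(),[fonz(c,p,30).round().tolist() for p in P])
```

```text
{'t': 20.733, 'eef_pos': [466.378, -287.505, 190.57], 'tcp_rot': [-3.141, 0.001, 0.25], 'ft_force': [-0.255, 0.972, -1.248], 'moment': [0.032, -0.007, -0.049], 'opening': 0.38, 'grip_force': 29.941, 'joints': [-0.673, 0.409, 1.777, 0.0, 0.956, 0.648]}
travel [-0.0135, -0.0008, 0.1306] twist -0.0 rows 3.1
[[558, 2], [558, 154], [502, 123], [519, 18]] [[828.0, -585.0], [612.0, -626.0], [614.0, -514.0], [759.0, -514.0]]
```

Call:
{"method": "drive_tool", "body": {
  "targets": [
    {"jaw": 0.1,"travel": [-0.013,0,0.02],"twist": 0},
    {"jaw": 0.1,"travel": [-0.013,0,0.045],"twist": 0},
    {"jaw": 0.1,"travel": [-0.013,0,0.07],"twist": 0},
    {"jaw": 0.1,"travel": [-0.013,0,0.095],"twist": 0},
    {"jaw": 0.1,"travel": [-0.013,0,0.115],"twist": 0},
    {"jaw": 0.1,"travel": [-0.013,0,0.128],"twist": 0},
    {"jaw": 0.1,"travel": [-0.013,0,0.13],"twist": 0},
    {"jaw": 0.1,"travel": [-0.013,0,0.13],"twist": 0}
  ]
}}

```text
t: 21.45
eef_pos: [453.6, -290.3, 60.8]
tcp_rot: [-3.14, 0.001, 0.251]
ft_force: [-0.6, 0.2, -0.6]
opening: 0.378
grip_force: 29.9
```

```bash
python3 -c "
from h import *; show()"
```

```text
{'t': 21.45, 'eef_pos': [453.569, -290.259, 60.788], 'tcp_rot': [-3.14, 0.001, 0.251], 'ft_force': [-0.604, 0.224, -0.625], 'moment': [0.069, 0.017, -0.032], 'opening': 0.378, 'grip_force': 29.941, 'joints': [-0.692, 0.581, 1.915, -0.0, 0.646, 0.628]}
```

Call:
{"method": "drive_tool", "body": {
  "targets": [
    {"jaw": 0.1,"travel": [0,0,0.002],"twist": 0},
    {"jaw": 0.1,"travel": [0,0,0.004],"twist": 0},
    {"jaw": 0.1,"travel": [0,0,0.006],"twist": 0},
    {"jaw": 0.1,"travel": [0,0,0.007],"twist": 0},
    {"jaw": 0.1,"travel": [0,0,0.007],"twist": 0}
  ]
}}

```text
t: 21.87
eef_pos: [453.4, -291.5, 54.3]
tcp_rot: [3.141, -0.0, 0.249]
ft_force: [-0.0, 0.4, -1.1]
opening: 0.376
grip_force: 29.9
```

Call:
{"method": "drive_tool", "body": {
  "targets": [
    {"jaw": 0.1,"travel": [0,0,0.0006],"twist": 0},
    {"jaw": 0.1,"travel": [0,0,0.0012],"twist": 0},
    {"jaw": 0.1,"travel": [0,0,0.0012],"twist": 0}
  ]
}}

```text
t: 22.12
eef_pos: [453.4, -291.5, 53.0]
tcp_rot: [3.142, -0.0, 0.249]
ft_force: [-1.4, -0.1, -0.6]
opening: 0.375
grip_force: 29.9
```

Call:
{"method": "drive_tool", "body": {
  "targets": [
    {"jaw": 0.1,"travel": [0,0,0.0006],"twist": 0},
    {"jaw": 0.1,"travel": [0,0,0.0012],"twist": 0},
    {"jaw": 0.1,"travel": [0,0,0.0012],"twist": 0}
  ]
}}

```text
t: 22.37
eef_pos: [453.5, -291.5, 52.3]
tcp_rot: [3.141, -0.0, 0.249]
ft_force: [-1.6, 1.3, 5.8]
opening: 0.38
grip_force: 29.9
```

Contact with the tray floor at the expected height (5.8 N). Release, then retreat straight up.

Call:
{"method": "drive_tool", "body": {
  "targets": [
    {"jaw": 0.4,"travel": [0,0,-0.0004],"twist": 0},
    {"jaw": 0.42,"travel": [0,0,-0.0004],"twist": 0},
    {"jaw": 0.46,"travel": [0,0,-0.0004],"twist": 0},
    {"jaw": 0.6,"travel": [0,0,-0.0004],"twist": 0},
    {"jaw": 0.8,"travel": [0,0,-0.0004],"twist": 0},
    {"jaw": 0.8,"travel": [0,0,-0.0004],"twist": 0},
    {"jaw": 0.8,"travel": [0,0,-0.0004],"twist": 0},
    {"jaw": 0.8,"travel": [0,0,-0.0004],"twist": 0}
  ]
}}

```text
t: 23.03
eef_pos: [453.4, -291.5, 52.2]
tcp_rot: [3.142, 0.0, 0.249]
ft_force: [-0.4, 0.1, -0.7]
opening: 0.753
grip_force: 0.0
```

Call:
{"method": "drive_tool", "body": {
  "targets": [
    {"jaw": 0.8,"travel": [0,0,-0.01],"twist": 0},
    {"jaw": 0.8,"travel": [0,0,-0.03],"twist": 0},
    {"jaw": 0.8,"travel": [0,0,-0.06],"twist": 0},
    {"jaw": 0.8,"travel": [0,0,-0.1],"twist": 0},
    {"jaw": 0.8,"travel": [0,0,-0.14],"twist": 0},
    {"jaw": 0.8,"travel": [0,0,-0.18],"twist": 0},
    {"jaw": 0.8,"travel": [0,0,-0.2],"twist": 0},
    {"jaw": 0.8,"travel": [0,0,-0.2],"twist": 0}
  ]
}}

```text
t: 23.7
eef_pos: [454.5, -292.2, 257.9]
tcp_rot: [3.135, -0.005, 0.25]
ft_force: [-0.5, -0.1, 0.1]
opening: 0.802
grip_force: 0.0
```

Run:
```python
from h import *; from cell import read_camera
show()
s=read_camera("side");o=pickle.load(open("pics/side0.pkl","rb"))
print("expect plug px side base/top",proj(s,[453.5,-291.5,5]),proj(s,[453.5,-291.5,95]))
m=((s["frame"].max(2)<50)*255).astype(np.uint8);k=np.zeros_like(m);k[260:360,190:250]=m[260:360,190:250]
q=max(cv2.findContours(k,0,2)[0],key=cv2.contourArea);print("plug",cv2.boundingRect(q),cv2.contourArea(q))
d=(np.abs(s["frame"].astype(int)-o["frame"]).max(2)>60).astype(np.uint8)
n,_,st,ce=cv2.connectedComponentsWithStats(d)
print([(st[i].tolist(),ce[i].round().tolist()) for i in range(1,n) if st[i][4]>12])
```

```text
{'t': 23.7, 'eef_pos': [454.474, -292.215, 257.85], 'tcp_rot': [3.135, -0.005, 0.25], 'ft_force': [-0.475, -0.12, 0.144], 'moment': [-0.049, 0.029, -0.002], 'opening': 0.802, 'grip_force': 0.0, 'joints': [-0.694, 0.323, 1.714, -0.0, 1.095, 0.628]}
expect plug px side base/top [216.87611851 334.28975466] [212.24020913 309.06098329]
plug (200, 301, 37, 35) 715.0
[([101, 28, 131, 244, 10131], [176.0, 144.0]), ([147, 104, 29, 19, 311], [163.0, 111.0]), ([134, 107, 24, 17, 57], [146.0, 113.0]), ([20, 120, 33, 47, 593], [34.0, 143.0]), ([52, 153, 77, 69, 2020], [97.0, 198.0]), ([202, 162, 11, 17, 99], [208.0, 171.0]), ([240, 204, 32, 27, 573], [252.0, 218.0]), ([271, 214, 11, 3, 18], [276.0, 215.0]), ([275, 219, 4, 5, 14], [276.0, 221.0]), ([200, 301, 22, 8, 22], [210.0, 304.0]), ([202, 308, 36, 32, 724], [218.0, 322.0]), ([0, 348, 20, 72, 843], [6.0, 385.0])]
```

The plug stands in the tray where expected. The arm hides part of the stand, so I move it clear and compare with the start frames.

```bash
python3 -c "
from h import *; go(209,-589,250,.25)"
```

```text
travel [-0.3107, 0.2276, 0.0051] twist -0.0 rows 9.2
```

Call:
{"method": "drive_tool", "body": {
  "targets": [
    {"jaw": 0.8,"travel": [-0.31,0.227,0],"twist": 0},
    {"jaw": 0.8,"travel": [-0.31,0.227,0],"twist": 0},
    {"jaw": 0.8,"travel": [-0.31,0.227,0],"twist": 0},
    {"jaw": 0.8,"travel": [-0.31,0.227,0],"twist": 0},
    {"jaw": 0.8,"travel": [-0.31,0.227,0],"twist": 0},
    {"jaw": 0.8,"travel": [-0.31,0.227,0],"twist": 0},
    {"jaw": 0.8,"travel": [-0.31,0.227,0],"twist": 0},
    {"jaw": 0.8,"travel": [-0.31,0.227,0],"twist": 0}
  ]
}}

```text
t: 24.42
eef_pos: [239.5, -549.5, 251.1]
tcp_rot: [-3.14, 0.0, 0.249]
ft_force: [0.9, 0.2, 0.5]
opening: 0.796
grip_force: 0.0
```

Run:
```python
from h import *; from cell import read_camera
show()
for n in("side","top"):
    s=read_camera(n);o=pickle.load(open(f"pics/{n}0.pkl","rb"))
    d=(np.abs(s["frame"].astype(int)-o["frame"]).max(2)>60).astype(np.uint8)
    k,_,st,ce=cv2.connectedComponentsWithStats(d)
    print(n,[st[i].tolist() for i in range(1,k) if st[i][4]>8])
```

```text
{'t': 24.417, 'eef_pos': [239.537, -549.452, 251.07], 'tcp_rot': [-3.14, 0.0, 0.249], 'ft_force': [0.901, 0.205, 0.488], 'moment': [0.037, 0.023, -0.035], 'opening': 0.796, 'grip_force': 0.0, 'joints': [-1.27, 0.421, 1.576, -0.0, 1.146, 0.052]}
side [[101, 115, 9, 23, 40], [20, 121, 34, 43, 547], [55, 203, 73, 19, 204], [240, 204, 32, 27, 548], [272, 214, 10, 3, 13], [0, 247, 11, 4, 23], [0, 275, 18, 18, 118], [0, 296, 48, 124, 3664], [200, 301, 22, 8, 24], [202, 308, 36, 32, 739], [0, 384, 12, 7, 35], [6, 388, 8, 20, 62], [0, 392, 4, 19, 57], [6, 409, 1, 11, 11]]
top [[276, 205, 18, 30, 449], [403, 245, 29, 31, 589], [329, 372, 198, 24, 653], [217, 391, 11, 29, 165], [553, 396, 7, 2, 13]]
```

Besides the arm itself, only the plug, its socket and the tongue have changed. Driver, stand and bystanders match the start frames. I settle the arm, then hand in.

Call:
{"method": "drive_tool", "body": {
  "targets": [
    {"jaw": 0.8,"travel": [0,0,0],"twist": 0},
    {"jaw": 0.8,"travel": [0,0,0],"twist": 0},
    {"jaw": 0.8,"travel": [0,0,0],"twist": 0},
    {"jaw": 0.8,"travel": [0,0,0],"twist": 0}
  ]
}}

```text
t: 24.85
eef_pos: [242.4, -547.7, 252.2]
tcp_rot: [-3.141, -0.0, 0.251]
ft_force: [1.2, 0.3, -0.2]
opening: 0.798
grip_force: 0.0
```

```bash
python3 -c "
from cell import job_done; print(job_done())"
```

```text
the job is handed in; nothing more can be done
None
```

Job handed in at about 25 s, no verdict returned: the screw is turned counter-clockwise to its stop, the plug stands in the low grey tray, the driver is back upright in its stand, and nothing else moved in the before/after frames.

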